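# Dial a tool case's wheel lock and draw its bolt

## Robot

A 6-joint arm with a two-finger parallel gripper is mounted at the origin on the work surface. World frame = base frame: x ahead of the robot, y to its left, z up, the work surface at z = 0. Lengths are in m, angles in degrees, forces in N, time in s.
With the tool pointing down it reaches from about 0.4 to 0.825 m from the base axis. Payload 7 kg.
Tool frame: the origin (TCP) lies midway between the tips of the shut fingers; the grasp point (between the pads) lies 19 mm behind it (ctrl.hold_point_z is the distance from the TCP to the grasp point, in m); z points along the fingers, y is the line along which they close (so a half turn about z gives the same grasp; the last joint's range is limited). The gripper opens to 88 mm and grips with 3 to 60 N. Pads are 19 mm wide; open, the fingers measure 130 mm over their backs; the gripper's body (78 mm by 193 mm) begins 47 mm behind the grasp point.
Start: joints at [-48.982, 20.546, 0.682, 0, -70.136, -16.507], TCP at [0.28, -0.614, 0.227] pointing down, gripper open.
Joint ranges: [-176.03, 176.03], [-82.01, 121.73], [-58.28, 71.71], [-173.87, 95.51], [-174.79, -0.11], [-173.66, 173.66]. Speed limits (degrees/s): [136.94, 136.94, 172.46, 180, 180, 180].

## Interface

Orientations are given as [roll, pitch, yaw] about the fixed x, y, z axes, in that order (R = Rz(yaw) Ry(pitch) Rx(roll)).
In Python, from plant import ctrl gives the robot as it stands.
- The arm moves only by the tool apply_moves, never from a script. Its argument "deltas" is a list of rows, each an object with "fingers": the finger opening in mm, from 0 to 87.6; "delta_pos": the shift along the tool's x, y, z in mm, a list of three; "angular": the turn, a rotation vector about the tool's x, y, z in degrees, a list of three. A call has 1 to 10 rows; each row is the pose to reach, as a shift and turn from the pose commanded when the call began, along the tool's axes at that moment; what a row does not reach only later rows make up. A row lasts 1/10 s, in which the tool goes at most 50 mm and 8.59 degrees, less where a joint would pass 70% of its speed; a pose out of reach is approached as far as the arm can. A call with a gripper value outside its range is refused whole. The fingers move at their own pace and stop on an object; the grip force is fixed at half the most. Time passes only in rows, so rows that repeat a pose let the fingers close. It gives the time, the measured TCP pose, the force, the opening and the grip force at its end, in the units of the state.
- ctrl.get_obs(): the state, without advancing time (a new reading comes with each control period).
- ctrl.snapshot(name): name is "side" or "top"; returns the picture (384x512x3 uint8, red, green, blue); there is no depth.
- ctrl.camera_params(name): a dict with "fx", "fy", "cx", "cy" (pixels), "cam_to_world" (4x4, takes a point from camera to world coordinates). Camera axes: x right, y up, looking along -z (the intrinsics and any distortion apply to the point x, -y, -z); pixel columns grow to the right and rows downward; lengths in m; the calibration is good to about 2 mm. A picture is of the moment at which its call begins. camera_params takes no time and is no camera call.
- ctrl.close_job(): hands the job in; it is judged then, once.
The state is a dict: "clock": time; "joint_pos": joint angles; "qvel": joint speeds; "tau": joint torques, N m; "tool_pos": TCP position; "orientation": TCP orientation; "force": force on the tool from outside, world axes, zero at the start; "moment": the same for the moment, N m; "opening": finger opening in m; "gripper_force": force on a finger pad.
Only numpy, scipy, OpenCV 4.12 (cv2) and the standard library are available. Lean on these libraries where they do the work, as an engineer would, in place of code of your own. Each camera call takes 0.05 s, during which the arm holds its last target. There are 200 camera calls.

## Task

Unlock the tool case: roll its three thumbwheels, from left to right as seen from the robot, to two, four and three pips, each number squarely facing out of the sloping panel over the dark line. Only when the whole code stands, slide the bolt on the case's top fully open to the left, leaving the code set. Do not push about the things lying on and around the case.

Things in the scene. Friction and masses are not known exactly. Their poses are not given: they have to be found in the camera images.
- tool_case: fixed grey tool case, 260 deep (x) x 300 wide (y); origin under its centre, x away from its panel side, y to its left, z up. Rear half: a box 170 high (x 0 to 130) with the bolt on top. Front half: a panel with three thumbwheels in a row, at 70 spacing (gaps of 40 between neighbours), below a carrying handle
- panel_mid (a point): point on the sloping panel square under the middle axle, 10 from it. The panel rises away from the robot at 40 deg; its outward normal leans 40 deg from vertical towards the robot. A dark line on it along y runs under all three axles: the face centred square over it is the number set. Axes as the case
- handle_mid (a point): middle of the carrying handle, a steel bar of 12 diameter along y, 300 above the bench (170 above the axles), 5 nearer to the robot than the axles, spanning the case; its arms at both ends slope back to the rear box. A tool straight down on the wheels runs into it; one leaning towards the robot by about 25 to 40 deg passes in front of and under it
- wheel_left (a joint): Left (seen from the robot) thumbwheel's turn: (number set - 1) x 1.0472 rad, so 0 = one pip, 1.0472 two, 2.0944 three, 3.1416 four and so on; grows as its robot-side rim rolls up and over, away from the robot. End stops at -0.5 and 5.75; no clicks, about 0.06 N m of friction holds it where it is left
- wheel_left_hub (a point): centre of the left aluminium thumbwheel (90 diameter, 30 wide, flat bare sides that can be pinched near the rim to roll it; a pinch that does not turn with it slips a little), on its axle 130 above the bench. The rim has six faces, parted by dark lines, with 1 to 6 black pips in order, rising down the robot side. Axes as the case: x away from the panel side, y to the left along the axle, z up
- wheel_mid (a joint): Middle (seen from the robot) thumbwheel's turn: (number set - 1) x 1.0472 rad, so 0 = one pip, 1.0472 two, 2.0944 three, 3.1416 four and so on; grows as its robot-side rim rolls up and over, away from the robot. End stops at -0.5 and 5.75; no clicks, about 0.06 N m of friction holds it where it is left
- wheel_mid_hub (a point): centre of the middle aluminium thumbwheel (90 diameter, 30 wide, flat bare sides that can be pinched near the rim to roll it; a pinch that does not turn with it slips a little), on its axle 130 above the bench. The rim has six faces, parted by dark lines, with 1 to 6 black pips in order, rising down the robot side. Axes as the case: x away from the panel side, y to the left along the axle, z up
- wheel_right (a joint): Right (seen from the robot) thumbwheel's turn: (number set - 1) x 1.0472 rad, so 0 = one pip, 1.0472 two, 2.0944 three, 3.1416 four and so on; grows as its robot-side rim rolls up and over, away from the robot. End stops at -0.5 and 5.75; no clicks, about 0.06 N m of friction holds it where it is left
- wheel_right_hub (a point): centre of the right aluminium thumbwheel (90 diameter, 30 wide, flat bare sides that can be pinched near the rim to roll it; a pinch that does not turn with it slips a little), on its axle 130 above the bench. The rim has six faces, parted by dark lines, with 1 to 6 black pips in order, rising down the robot side. Axes as the case: x away from the panel side, y to the left along the axle, z up
- bolt (a joint): sliding bolt on the case's rear top: 0 shut, 0.07 m fully open; slides to the case's +y (left seen from the robot), about 2 N of friction, stays where it is left
- bolt_grip (a point): centre of the bolt's upright black grip, a block 40 (x) x 22 (y) x 45 high, this point 206 above the bench; moves with the bolt. Axes as the case
- tape_roll: cardboard roll of tape lying flat, 60 outside diameter, 24 high, on the rear top of the case near its right end; origin under its centre
- screwdriver: screwdriver about 200 long, lying on the bench close along the left side of the case
- wrench: steel wrench about 170 long, lying on the bench close along the right side of the case
- carton: cardboard carton 110 x 80 x 70 high, to the left of the case; origin under its centre
- spray_can: plain metal can, diameter 60, 170 high, left of the case's rear; origin under its centre
- parts_tray: open grey plastic tray 130 x 90 x 60 high, right of the case; origin under its centre
- mug: white mug, diameter 80, 90 high, right of the case's front; origin under its centre

How it is judged:
By the outcome, as a careful person would: the job done as asked, in the order asked, and still so for the second after the job is handed in, with the robot touching nothing.
It also fails if it takes over 54 s, if anything falls off the work surface, if the arm or the gripper's body presses on something with over 40 N, if the wrist force passes 120 N, or if a joint passes its speed limit or range.

## Working session

There is one attempt and no reset: what is moved stays moved. The work goes in short steps, Python scripts to look and compute and a tool call to move; the robot and the scene stay as the last step left them, time stands still between calls to the robot, and variables do not carry over. Pictures are saved under pics/ and viewed, at most 10 in all, crops included, and the job is handed in when it is done.

Besides the shell and the picture viewer there is one more tool, called after "Request:" as name([rows], argument=value, ...), one row to a line, values as JSON. apply_moves: Moves the arm, as the interface text tells. Its arguments: {"type":"object","properties":{"deltas":{"type":"array"}},"required":["deltas"]}

```bash
mkdir -p pics; ls
python3 - <<'E'
from plant import ctrl
import cv2,numpy as np
for n in("side","top"):
    cv2.imwrite(f"pics/{n}0.png",ctrl.snapshot(n)[:,:,::-1])
    p=ctrl.camera_params(n);print(n,{k:np.round(v,4) for k,v in p.items()})
print(ctrl.get_obs())
E
```

```text
pics
side {'fx': np.float64(488.8277), 'fy': np.float64(488.8277), 'cx': np.float64(262.9254), 'cy': np.float64(192.9625), 'cam_to_world': array([[-0.7375,  0.3855, -0.5546, -0.1797],
       [-0.675 , -0.391 ,  0.6258,  0.8846],
       [ 0.0244,  0.8358,  0.5486,  0.9349],
       [ 0.    ,  0.    ,  0.    ,  1.    ]])}
top {'fx': np.float64(388.5069), 'fy': np.float64(388.5069), 'cx': np.float64(254.4313), 'cy': np.float64(188.0779), 'cam_to_world': array([[-2.3700e-02,  9.9040e-01, -1.3630e-01,  4.3480e-01],
       [-9.9970e-01, -2.3400e-02,  3.7000e-03,  5.1600e-02],
       [ 5.0000e-04,  1.3640e-01,  9.9070e-01,  1.2314e+00],
       [ 0.0000e+00,  0.0000e+00,  0.0000e+00,  1.0000e+00]])}
{'clock': 0.1, 'joint_pos': array([-4.89834172e+01,  2.05860508e+01,  6.38526099e-01, -1.65555615e-02,
       -7.01359541e+01, -1.65063632e+01]), 'qvel': array([-0.00793794, -0.0755345 ,  0.16627923,  0.14364633, -0.00927996,
       -0.14215175]), 'tau': array([-1.49758263e-03, -5.84161806e+01,  2.93752903e+01,  7.01555595e+00,
        1.01525339e-02, -1.99050487e-05]), 'tool_pos': array([ 0.27980655, -0.61379042,  0.22573077]), 'orientation': array([ 1.79915539e+02, -8.79737650e-03, -1.55495411e+02]), 'force': array([-0.23702846,  0.28086765, -0.64842087]), 'moment': array([-0.00456216,  0.02000945, -0.01478672]), 'gripper_force': 0.0, 'opening': 0.0875718482674618}
```

View pics/side0.png

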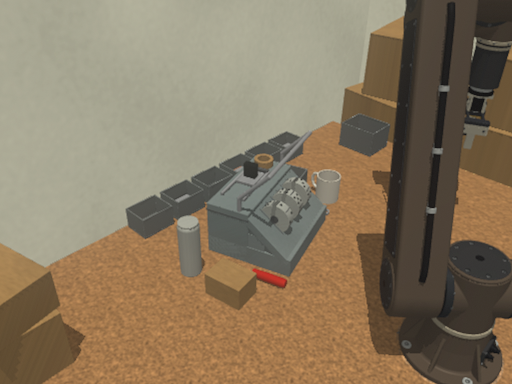

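View pics/top0.png

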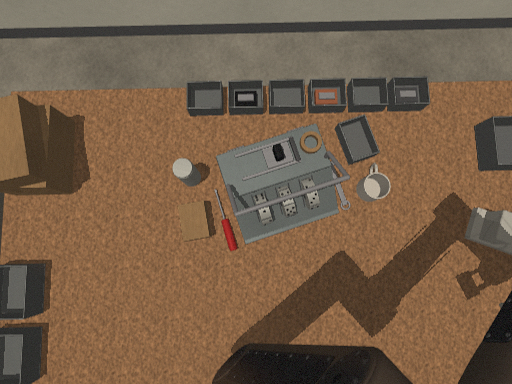

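Side view: case at about (265,215), wheels at about (275–305, 190–215). Top view: the wheels are at about (262,208), (287,199) and (311,191), the bolt at (279,152) and the handle runs from (240,208) to (346,177).

Run:
```python
import cv2,numpy as np
t=cv2.imread("pics/top0.png")[115:245,210:360];s=cv2.imread("pics/side0.png")[125:275,200:340]
t=cv2.resize(t,None,fx=5,fy=4.6,interpolation=cv2.INTER_CUBIC);t=cv2.resize(cv2.imread("pics/top0.png")[120:240,215:355],None,fx=5,fy=5,interpolation=cv2.INTER_CUBIC)
cv2.imwrite("pics/tc.png",t)
cv2.imwrite("pics/sc.png",cv2.resize(s,None,fx=4,fy=4,interpolation=cv2.INTER_CUBIC))
```

```text
(no output)
```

View pics/tc.png

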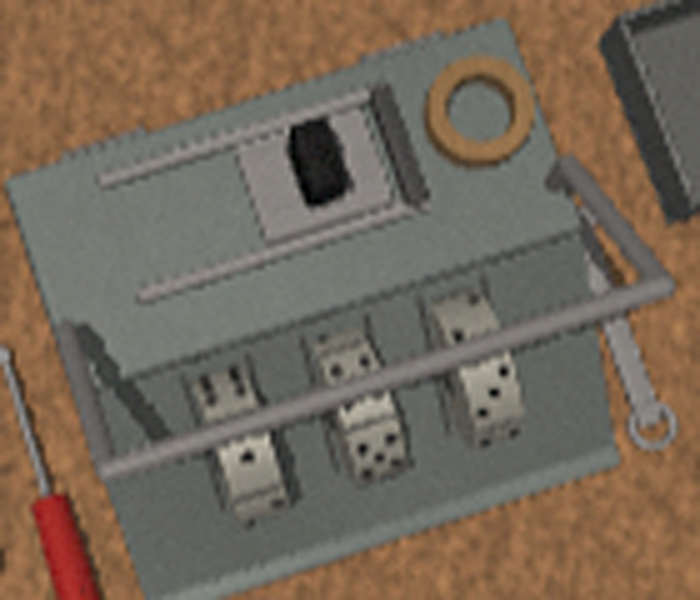

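View pics/sc.png

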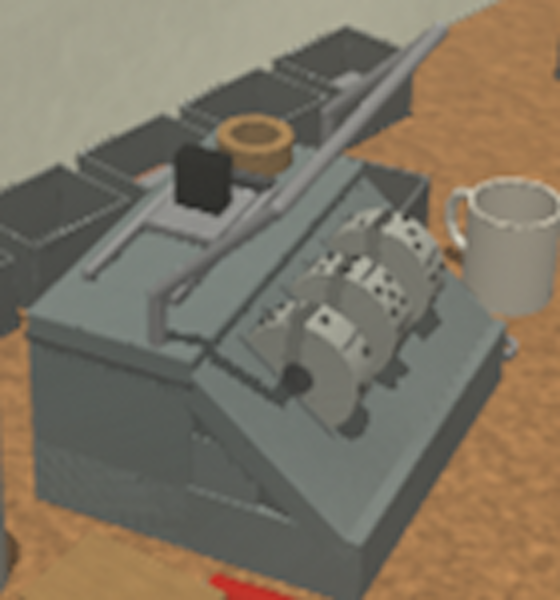

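The top crop shows the left wheel with one pip just below the handle at (247,457), six above it and two below. The middle wheel has five or six pips low at (380,455) and four above at (350,365). The right wheel has about five at (490,390) and fewer above at (460,300). The handle runs from (105,470) to (668,285).

```bash
cat > h.py <<'E'
import numpy as np,cv2
from plant import ctrl
from scipy.spatial.transform import Rotation as R
from scipy.optimize import least_squares
P={n:ctrl.camera_params(n) for n in("side","top")}
def ray(n,uv):
    p=P[n];M=np.array(p["cam_to_world"])
    d=M[:3,:3]@np.array([(uv[0]-p["cx"])/p["fx"],-(uv[1]-p["cy"])/p["fy"],-1]);return M[:3,3],d/np.linalg.norm(d)
def proj(n,X):
    p=P[n];M=np.array(p["cam_to_world"]);c=(np.atleast_2d(X)-M[:3,3])@M[:3,:3]
    return np.c_[p["cx"]+p["fx"]*c[:,0]/-c[:,2],p["cy"]-p["fy"]*c[:,1]/-c[:,2]]
def plane(n,uv,z):
    o,d=ray(n,uv);return o+d*(z-o[2])/d[2]
T=lambda u,v:(215+(u+.5)/5-.5,120+(v+.5)/5-.5)
S=lambda u,v:(200+(u+.5)/4-.5,125+(v+.5)/4-.5)
def case(c,X): # case->world
    th=c[2];return np.array(X)@np.array([[np.cos(th),np.sin(th),0],[-np.sin(th),np.cos(th),0],[0,0,1]])+[c[0],c[1],0]
def tocase(c,X):
    th=c[2];return (np.array(X)-[c[0],c[1],0])@np.array([[np.cos(th),-np.sin(th),0],[np.sin(th),np.cos(th),0],[0,0,1]])
E
python3 - <<'E'
from h import *
obs=[("top",T(5,183),(.13,.15,.17)),("top",T(508,22),(.13,-.15,.17)),("top",T(580,237),(0,-.15,.17)),
("side",S(30,318),(.13,.15,.17)),("side",S(195,372),(0,.15,.17)),("side",S(365,165),(0,-.15,.17))]
f=lambda c:np.concatenate([(proj(n,case(c,X))-uv).ravel() for n,uv,X in obs])
r=least_squares(f,[.6,0,.2]);c=r.x;print(c,np.degrees(c[2]),np.round(f(c).reshape(-1,2),1))
print("handle ends in case",tocase(c,[plane("top",T(105,470),.3),plane("top",T(668,285),.3)]))
print("bolt",tocase(c,plane("top",T(314,155),.2285)))
print("screw/wrench",tocase(c,[plane("top",T(652,425),0)]))
E
```

```text
[ 0.59057605 -0.02353716  0.29774837] 17.059725054595365 [[-1.5  0.8]
 [-0.8  0.1]
 [ 0.6  0.1]
 [-0.7 -1.2]
 [ 0.2 -2. ]
 [ 1.  -0.3]]
handle ends in case [[-0.04974027  0.13895209  0.3       ]
 [-0.0506451  -0.14851844  0.3       ]]
bolt [ 0.07957938 -0.0156746   0.2285    ]
screw/wrench [[-0.10758017 -0.19320015  0.        ]]
```

```bash
cat >> h.py <<'E'
C=np.array([.5906,-.0235,.29775]);XA=-.045
YW={"L":.07,"M":0,"R":-.07}
def cyl(n,uv,rad=.045):
    o,d=ray(n,uv);o=tocase(C,o);th=C[2];d=tocase([0,0,th],d)
    a=d[0]**2+d[2]**2;ox,oz=o[0]-XA,o[2]-.13;b=ox*d[0]+oz*d[2];q=b*b-a*(ox*ox+oz*oz-rad**2)
    if q<0:return None
    X=o+d*(-b-np.sqrt(q))/a
    return np.degrees(np.arctan2(-(X[0]-XA),X[2]-.13))-40,X[1]   # angle from panel normal, + = down robot side
def pips(name,img):
    g=cv2.cvtColor(img,cv2.COLOR_RGB2GRAY).astype(np.float32);k=6
    G=cv2.resize(g,None,fx=k,fy=k,interpolation=cv2.INTER_CUBIC)
    bh=cv2.morphologyEx(G,cv2.MORPH_BLACKHAT,cv2.getStructuringElement(cv2.MORPH_ELLIPSE,(27,27)))
    nn,l,st,ce=cv2.connectedComponentsWithStats((bh>35).astype(np.uint8))
    out=[]
    for s,ct in zip(st[1:],ce[1:]):
        uv=(ct+.5)/k-.5;r=cyl(name,uv)
        if r is None or abs(r[0])>75:continue
        for w,y in YW.items():
            if abs(r[1]-y)<.02:out.append((w,round(float(r[0]),1),round((r[1]-y)*1000,1),int(s[4]),tuple(np.round(uv,1).tolist())))
    return sorted(out)
E
python3 - <<'E'
from h import *
for n in("top","side"):
    print(n)
    for o in pips(n,cv2.imread(f"pics/{n}0.png")[:,:,::-1]):print(o)
E
```

```text
top
('L', -72.5, np.float64(15.6), 4, (253.0, 200.9))
('L', -59.6, np.float64(15.7), 12, (254.1, 203.9))
('L', -54.3, np.float64(-12.6), 81, (264.3, 202.0))
('L', -54.3, np.float64(-3.7), 73, (261.3, 203.0))
('L', -54.3, np.float64(5.1), 103, (258.2, 204.0))
('L', -39.9, np.float64(5.2), 96, (259.5, 207.9))
('L', -39.6, np.float64(-3.1), 70, (262.4, 207.0))
('L', -31.8, np.float64(14.9), 218, (256.8, 211.2))
('L', -24.9, np.float64(-4.2), 264, (264.1, 210.8))
('L', -10.0, np.float64(16.9), 34, (258.0, 217.2))
('L', 5.3, np.float64(-13.9), 11, (269.7, 217.1))
('L', 5.4, np.float64(7.6), 6, (262.3, 219.6))
('L', 5.5, np.float64(-5.5), 51, (266.8, 218.1))
('L', 5.7, np.float64(2.4), 43, (264.1, 219.0))
('L', 23.6, np.float64(-13.0), 55, (270.2, 220.3))
('M', -63.3, np.float64(4.4), 206, (281.8, 193.7))
('M', -63.3, np.float64(18.3), 31, (277.0, 195.3))
('M', -63.2, np.float64(-12.1), 184, (287.5, 191.8))
('M', -38.3, np.float64(-12.6), 139, (290.1, 198.2))
('M', -37.9, np.float64(3.5), 240, (284.5, 200.1))
('M', -32.4, np.float64(16.7), 298, (280.5, 203.2))
('M', -20.2, np.float64(-1.8)
[... 1453 characters left out ...]
('M', -2.6, np.float64(-11.3), 47, (296.5, 194.2))
('M', 9.2, np.float64(-3.2), 86, (297.5, 198.1))
('M', 22.5, np.float64(5.6), 62, (298.0, 202.7))
('M', 22.9, np.float64(-10.8), 19, (300.2, 199.9))
('M', 60.0, np.float64(-8.9), 3, (300.7, 208.7))
('M', 61.6, np.float64(1.5), 82, (299.3, 210.9))
('R', -60.7, np.float64(5.3), 11, (289.9, 180.0))
('R', -41.6, np.float64(-1.2), 435, (295.4, 179.3))
('R', -24.7, np.float64(-13.1), 69, (300.9, 179.0))
('R', -11.8, np.float64(-2.4), 132, (302.5, 182.5))
('R', 0.8, np.float64(5.0), 88, (304.0, 186.0))
('R', 36.3, np.float64(-12.3), 48, (310.0, 191.0))
('R', 36.5, np.float64(4.9), 17, (307.9, 193.9))
('R', 63.6, np.float64(1.8), 31, (307.8, 199.3))
```

```bash
cat >> h.py <<'E'
C=np.array([.5918,-.0273,.29775])
def tool(w,lean,rad,dy=0):  # TCP pose radially above wheel hub, TCP at rad (m) from hub
    a=np.radians(lean);z=np.array([np.sin(a),0,-np.cos(a)]);y=np.array([0,1.,0]);x=np.cross(y,z)
    p=np.array([XA,YW[w]+dy,.13])-z*rad
    Rc=R.from_euler('z',C[2]);return case(C,p),Rc*R.from_matrix(np.c_[x,y,z])
def rel(p,Rt,base=None):
    if base is None:
        o=ctrl.get_obs();base=(np.array(o["tool_pos"]),R.from_euler('xyz',o["orientation"],degrees=True))
    return np.round(base[1].inv().apply(p-base[0])*1000,1).tolist(),np.round((base[1].inv()*Rt).as_rotvec(degrees=True),1).tolist()
E
python3 - <<'E'
from h import *
for w in"RML":print(w,tool(w,40,0)[0])
p,r=tool("R",40,.16);print(p,rel(p,r))
q=np.array([.40,-.4,.33]);print(rel(q,r))
print("mug",plane("top",(374,186),.09),tocase(C,plane("top",(374,186),.09)))
E
```

```text
R [ 0.56931594 -0.10742158  0.13      ]
M [ 0.54878005 -0.04050165  0.13      ]
L [0.52824415 0.02641828 0.13      ]
[ 0.47099525 -0.13759351  0.25256711] ([-371.5, 354.0, -26.4], [2.7, -40.0, 7.1])
([-198.0, 144.8, -104.1], [2.7, -40.0, 7.1])
mug [ 0.58970911 -0.30763951  0.09      ] [-0.08424208 -0.26739088  0.09      ]
```

Request:
apply_moves([
  {"fingers":52,"delta_pos":[-50,36,-26],"angular":[0.5,-8,1.5]},
  {"fingers":52,"delta_pos":[-99,72,-52],"angular":[1,-16,3]},
  {"fingers":52,"delta_pos":[-148,108,-78],"angular":[1.5,-24,4.5]},
  {"fingers":52,"delta_pos":[-198,145,-104],"angular":[2,-32,6]},
  {"fingers":52,"delta_pos":[-232,187,-90],"angular":[2.7,-40,7.1]},
  {"fingers":52,"delta_pos":[-267,229,-73],"angular":[2.7,-40,7.1]},
  {"fingers":52,"delta_pos":[-302,270,-57],"angular":[2.7,-40,7.1]},
  {"fingers":52,"delta_pos":[-337,312,-42],"angular":[2.7,-40,7.1]},
  {"fingers":52,"delta_pos":[-371,354,-26],"angular":[2.7,-40,7.1]},
  {"fingers":52,"delta_pos":[-371,354,-26],"angular":[2.7,-40,7.1]},
])

```text
clock: 1.1
tool_pos: [0.46, -0.1747, 0.2622]
orientation: [-179.9, 40.1, -162.9]
force: [1.5, 0.3, -0.4]
opening: 0.0519
gripper_force: 0.0
```

Run:
```python
from h import *
o=ctrl.get_obs();print(o["clock"],o["joint_pos"],o["opening"],o["force"])
p,r=tool("R",40,.16);print(rel(p,r))
p,r=tool("R",36,.019);print(rel(p,r))
```

```text
1.1 [-18.46194311 -11.39882513 -28.65422669 -32.97563994 -43.20539969
 -36.08110589] 0.051941997222093333 [ 1.54831932  0.31689796 -0.41406877]
([-10.2, 32.3, 21.1], [-0.1, 0.1, 0.0])
([-11.2, 32.6, 162.2], [-0.1, 4.1, -0.0])
```

Request:
apply_moves([
  {"fingers":52,"delta_pos":[0,0,0],"angular":[0,0,0]},
  {"fingers":52,"delta_pos":[0,0,0],"angular":[0,0,0]},
  {"fingers":52,"delta_pos":[0,0,0],"angular":[0,0,0]},
])

```text
clock: 1.4
tool_pos: [0.4602, -0.1766, 0.2627]
orientation: [-179.8, 40.0, -162.8]
force: [0.5, -0.5, 0.2]
opening: 0.0519
gripper_force: 0.0
```

Run:
```python
from h import *
p,r=tool("R",40,.16);print(rel(p,r))
p,r=tool("R",38,.019);print(rel(p,r))
```

```text
([-10.2, 34.1, 21.7], [-0.1, 0.0, 0.1])
([-10.8, 34.4, 162.7], [-0.1, 2.0, 0.1])
```

Request:
apply_moves([
  {"fingers":52,"delta_pos":[-6,17,11],"angular":[0,0,0]},
  {"fingers":52,"delta_pos":[-10,34,22],"angular":[0,0,0]},
  {"fingers":52,"delta_pos":[-10,34,57],"angular":[0,1,0]},
  {"fingers":52,"delta_pos":[-11,34,92],"angular":[0,2,0]},
  {"fingers":52,"delta_pos":[-11,34,124],"angular":[0,2,0]},
  {"fingers":52,"delta_pos":[-11,34,124],"angular":[0,2,0]},
  {"fingers":52,"delta_pos":[-11,34,124],"angular":[0,2,0]},
])

```text
clock: 2.1
tool_pos: [0.5343, -0.1203, 0.1733]
orientation: [-179.9, 37.9, -163.1]
force: [0.1, -0.3, -0.3]
opening: 0.052
gripper_force: 0.0
```

Run:
```python
from h import *
o=ctrl.get_obs();print(o["joint_pos"])
p,r=tool("R",38,.019);print(rel(p,r))
for n in("side","top"):cv2.imwrite(f"pics/{n}1.png",ctrl.snapshot(n)[:,:,::-1])
t=cv2.imread("pics/top1.png")[130:230,225:345];s=cv2.imread("pics/side1.png")[140:240,230:350]
cv2.imwrite("pics/b1.png",cv2.resize(np.vstack([np.hstack([t,s])]),None,fx=3.3,fy=3.3,interpolation=cv2.INTER_CUBIC))
```

```text
[ -4.03658843  -1.63050126 -33.56479394 -30.77935178 -25.22378635
 -44.90896336]
([-2.8, 2.1, 38.0], [-0.2, -0.1, -0.1])
```

View pics/b1.png

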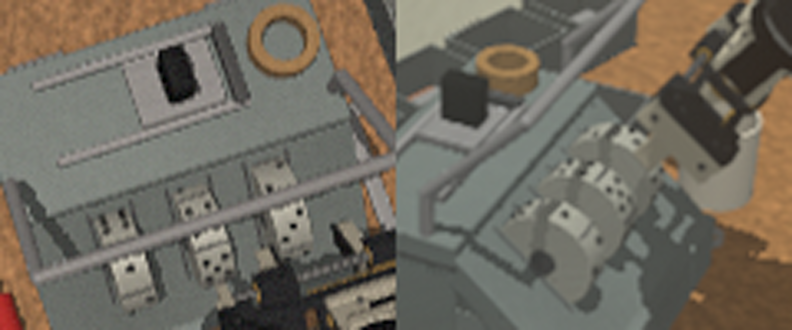

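The picture shows the open fingers just in front of the right wheel and below the handle: tips at about (230,295) and (345,240) in the left half, straddling the wheel at (290,245). Next I work out the entry and the right wheel's turn.

Run:
```python
from h import *
for a,rad in((34,.055),(32,.055),(32,.019)):
    print(a,rad,rel(*tool("R",a,rad)))
print("arc")
b=tool("R",32,.019)
for a in(35,38,41,44.1):print(rel(*tool("R",a,.019),base=b))
print("out");print(rel(*tool("R",44.1,.07),base=tool("R",44.1,.019)))
```

```text
34 0.055 ([-5.4, 1.6, 3.4], [-0.2, 4.0, -0.1])
32 0.055 ([-7.3, 1.6, 3.6], [-0.2, 6.0, -0.1])
32 0.019 ([-3.5, 1.7, 39.4], [-0.2, 6.0, -0.1])
arc
([1.0, -0.0, 0.0], [0.0, -3.0, 0.0])
([2.0, -0.0, 0.1], [0.0, -6.0, -0.0])
([3.0, -0.0, 0.2], [-0.0, -9.0, 0.0])
([4.0, -0.0, 0.4], [-0.0, -12.1, 0.0])
out
([-0.0, -0.0, -51.0], [0.0, 0.0, 0.0])
```

Request:
apply_moves([
  {"fingers":52,"delta_pos":[-4,1,2],"angular":[0,3,0]},
  {"fingers":52,"delta_pos":[-7,1.6,4],"angular":[0,6,0]},
  {"fingers":52,"delta_pos":[-6,1.6,16],"angular":[0,6,0]},
  {"fingers":52,"delta_pos":[-5,1.6,28],"angular":[0,6,0]},
  {"fingers":52,"delta_pos":[-3.5,1.7,39],"angular":[0,6,0]},
  {"fingers":52,"delta_pos":[-3.5,1.7,39],"angular":[0,6,0]},
  {"fingers":24,"delta_pos":[-3.5,1.7,39],"angular":[0,6,0]},
  {"fingers":24,"delta_pos":[-3.5,1.7,39],"angular":[0,6,0]},
  {"fingers":24,"delta_pos":[-3.5,1.7,39],"angular":[0,6,0]},
  {"fingers":24,"delta_pos":[-3.5,1.7,39],"angular":[0,6,0]},
])

```text
clock: 3.2
tool_pos: [0.5601, -0.1098, 0.1463]
orientation: [-179.7, 32.1, -162.8]
force: [5.0, -10.2, -3.5]
opening: 0.0298
gripper_force: 30.0
```

Run:
```python
from h import *
o=ctrl.get_obs();print(o["joint_pos"],o["moment"])
print(rel(*tool("R",32,.019)))
for a in(35,38,41,44.1):print(rel(*tool("R",a,.019)))
```

```text
[  1.98957407   3.07472626 -34.09427881 -20.23841154 -22.85783276
 -58.30906464] [-3.44859148  1.41093167 -1.9587525 ]
([0.6, -0.4, -0.1], [-0.2, 0.1, 0.1])
([1.6, -0.4, -0.1], [-0.2, -2.9, 0.1])
([2.6, -0.4, -0.0], [-0.2, -5.9, 0.1])
([3.6, -0.4, 0.1], [-0.2, -8.9, 0.1])
([4.6, -0.4, 0.3], [-0.2, -12.0, 0.1])
```

Request:
apply_moves([
  {"fingers":24,"delta_pos":[1,0,0],"angular":[0,-3,0]},
  {"fingers":24,"delta_pos":[2,0,0],"angular":[0,-6,0]},
  {"fingers":24,"delta_pos":[3,0,0.2],"angular":[0,-9,0]},
  {"fingers":24,"delta_pos":[4,0,0.4],"angular":[0,-12.1,0]},
  {"fingers":24,"delta_pos":[4,0,0.4],"angular":[0,-12.1,0]},
  {"fingers":24,"delta_pos":[4,0,0.4],"angular":[0,-12.1,0]},
])

```text
clock: 3.8
tool_pos: [0.5573, -0.1108, 0.1441]
orientation: [-179.8, 44.2, -163.0]
force: [5.7, -1.4, -4.2]
opening: 0.0301
gripper_force: 30.0
```

Run:
```python
from h import *
o=ctrl.get_obs();print(o["joint_pos"])
print(rel(*tool("R",44,.019)))
```

```text
[-12.55327097   3.54018521 -30.13983053 -52.77270228 -25.38160438
 -17.96192961]
([0.8, -0.3, -0.2], [-0.2, 0.2, -0.0])
```

Request:
apply_moves([
  {"fingers":52,"delta_pos":[0,0,0],"angular":[0,0,0]},
  {"fingers":52,"delta_pos":[0,0,0],"angular":[0,0,0]},
  {"fingers":52,"delta_pos":[0,0,0],"angular":[0,0,0]},
  {"fingers":52,"delta_pos":[0,0,-20],"angular":[0,0,0]},
  {"fingers":52,"delta_pos":[0,0,-45],"angular":[0,0,0]},
  {"fingers":52,"delta_pos":[0,0,-80],"angular":[0,2,0]},
  {"fingers":52,"delta_pos":[0,0,-110],"angular":[0,4,0]},
  {"fingers":52,"delta_pos":[0,0,-120],"angular":[0,4,0]},
  {"fingers":52,"delta_pos":[0,0,-120],"angular":[0,4,0]},
])

```text
clock: 4.7
tool_pos: [0.4765, -0.1331, 0.2311]
orientation: [-179.8, 40.3, -162.7]
force: [0.2, 1.0, 0.1]
opening: 0.0518
gripper_force: 0.0
```

Run:
```python
from h import *
for n in("side","top"):
    im=ctrl.snapshot(n);cv2.imwrite(f"pics/{n}2.png",im[:,:,::-1])
    for o in pips(n,im):
        if o[0]=="R" and abs(o[2]+4)<14:print(n,o)
print(rel(*tool("M",40,.1)),rel(*tool("M",27,.055)))
```

```text
side ('R', -42.7, np.float64(4.6), 327, (294.9, 179.6))
side ('R', -31.5, np.float64(2.4), 8, (297.9, 180.1))
side ('R', 0.1, np.float64(1.0), 113, (304.8, 184.6))
side ('R', 12.8, np.float64(9.5), 51, (305.8, 188.6))
side ('R', 48.1, np.float64(-7.8), 7, (310.1, 193.8))
side ('R', 54.5, np.float64(3.3), 59, (308.6, 197.0))
top ('R', -73.5, np.float64(-8.2), 149, (310.5, 181.7))
top ('R', -38.9, np.float64(-8.8), 45, (314.2, 190.0))
top ('R', -35.8, np.float64(-16.8), 35, (317.2, 189.9))
top ('R', -34.6, np.float64(5.2), 367, (309.8, 192.7))
top ('R', -33.8, np.float64(-9.7), 11, (315.0, 191.2))
top ('R', -13.5, np.float64(-8.8), 227, (316.3, 196.8))
top ('R', -0.2, np.float64(0.1), 172, (314.0, 201.0))
top ('R', 10.9, np.float64(8.5), 140, (311.5, 204.3))
top ('R', 40.3, np.float64(-8.9), 68, (317.4, 206.2))
top ('R', 41.1, np.float64(9.1), 71, (311.3, 208.2))
([-9.9, 67.5, 37.7], [-0.0, 0.2, 0.0]) ([-22.1, 67.5, 84.1], [-0.1, 13.2, 0.0])
```

Right wheel reads 0.0° (centre pip at −0.2/+0.1). Next the middle wheel.

Request:
apply_moves([
  {"fingers":52,"delta_pos":[-4,27,10],"angular":[0,0,0]},
  {"fingers":52,"delta_pos":[-8,52,22],"angular":[0,2,0]},
  {"fingers":52,"delta_pos":[-12,67.5,40],"angular":[0,6,0]},
  {"fingers":52,"delta_pos":[-17,67.5,60],"angular":[0,10,0]},
  {"fingers":52,"delta_pos":[-22,67.5,80],"angular":[0,13,0]},
  {"fingers":52,"delta_pos":[-22,67.5,80],"angular":[0,13,0]},
  {"fingers":52,"delta_pos":[-22,67.5,80],"angular":[0,13,0]},
])

```text
clock: 5.5
tool_pos: [0.522, -0.0489, 0.1799]
orientation: [-179.9, 26.9, -162.9]
force: [-1.1, -0.2, -0.5]
opening: 0.0523
gripper_force: 0.0
```

Run:
```python
from h import *
print(ctrl.get_obs()["joint_pos"])
print(rel(*tool("M",27,.055)),rel(*tool("M",27,.019)))
b=tool("M",27,.019)
for a in np.arange(27,80,5):print(a,rel(*tool("M",a,.019),base=b))
```

```text
[ 15.64000669  -4.77391021 -41.55858054  -1.36125785 -26.33062156
 -87.48951121]
([-2.4, 0.1, 2.2], [-0.0, -0.1, 0.0]) ([-2.4, 0.1, 38.2], [-0.0, -0.1, 0.0])
27 ([0.0, 0.0, 0.0], [0.0, 0.0, 0.0])
32 ([1.7, -0.0, 0.1], [0.0, -5.0, -0.0])
37 ([3.3, -0.0, 0.3], [0.0, -10.0, -0.0])
42 ([4.9, -0.0, 0.6], [0.0, -15.0, -0.0])
47 ([6.5, -0.0, 1.1], [-0.0, -20.0, 0.0])
52 ([8.0, -0.0, 1.8], [0.0, -25.0, 0.0])
57 ([9.5, -0.0, 2.5], [0.0, -30.0, 0.0])
62 ([10.9, -0.0, 3.4], [0.0, -35.0, 0.0])
67 ([12.2, -0.0, 4.4], [0.0, -40.0, 0.0])
72 ([13.4, -0.0, 5.6], [0.0, -45.0, 0.0])
77 ([14.6, -0.0, 6.8], [-0.0, -50.0, 0.0])
```

Request:
apply_moves([
  {"fingers":52,"delta_pos":[-2.4,0,13],"angular":[0,0,0]},
  {"fingers":52,"delta_pos":[-2.4,0,26],"angular":[0,0,0]},
  {"fingers":52,"delta_pos":[-2.4,0,38],"angular":[0,0,0]},
  {"fingers":52,"delta_pos":[-2.4,0,38],"angular":[0,0,0]},
  {"fingers":24,"delta_pos":[-2.4,0,38],"angular":[0,0,0]},
  {"fingers":24,"delta_pos":[-2.4,0,38],"angular":[0,0,0]},
  {"fingers":24,"delta_pos":[-2.4,0,38],"angular":[0,0,0]},
  {"fingers":24,"delta_pos":[-2.4,0,38],"angular":[0,0,0]},
])

```text
clock: 6.3
tool_pos: [0.5406, -0.0428, 0.1504]
orientation: [-180.0, 27.2, -162.9]
force: [-5.8, 6.5, 4.7]
opening: 0.0295
gripper_force: 30.0
```

Request:
apply_moves([
  {"fingers":24,"delta_pos":[1,0,0],"angular":[0,-3,0]},
  {"fingers":24,"delta_pos":[2,0,0],"angular":[0,-6,0]},
  {"fingers":24,"delta_pos":[3,0,0.2],"angular":[0,-9,0]},
  {"fingers":24,"delta_pos":[4,0,0.4],"angular":[0,-12,0]},
  {"fingers":24,"delta_pos":[4.9,0,0.6],"angular":[0,-15,0]},
  {"fingers":24,"delta_pos":[5.9,0,0.9],"angular":[0,-18,0]},
  {"fingers":24,"delta_pos":[6.5,0,1.1],"angular":[0,-20,0]},
  {"fingers":24,"delta_pos":[6.5,0,1.1],"angular":[0,-20,0]},
])

```text
clock: 7.1
tool_pos: [0.5316, -0.0452, 0.1428]
orientation: [180.0, 46.3, -162.8]
force: [-23.6, -17.4, 1.9]
opening: 0.0296
gripper_force: 30.0
```

Run:
```python
from h import *
o=ctrl.get_obs();print(o["joint_pos"],o["force"])
print(rel(*tool("M",47,.019)))
b=tool("M",47,.019)
for a in (52,57,62,67,72,77.3):print(a,rel(*tool("M",a,.019),base=b))
```

```text
[ -3.76326195  -0.92967283 -36.06223418 -55.73268722 -18.24119118
 -20.84619274] [-23.63464623 -17.38838606   1.90322106]
([-2.8, -0.6, 2.7], [0.1, -0.7, 0.1])
52 ([1.7, 0.0, 0.1], [0.0, -5.0, 0.0])
57 ([3.3, -0.0, 0.3], [0.0, -10.0, 0.0])
62 ([4.9, 0.0, 0.6], [0.0, -15.0, 0.0])
67 ([6.5, -0.0, 1.1], [0.0, -20.0, 0.0])
72 ([8.0, -0.0, 1.8], [0.0, -25.0, 0.0])
77.3 ([9.6, -0.0, 2.6], [0.0, -30.3, 0.0])
```

Request:
apply_moves([
  {"fingers":24,"delta_pos":[0,0,0],"angular":[0,0,0]},
  {"fingers":24,"delta_pos":[0,0,0],"angular":[0,0,0]},
  {"fingers":24,"delta_pos":[0,0,0],"angular":[0,0,0]},
])

```text
clock: 7.4
tool_pos: [0.5321, -0.0454, 0.1432]
orientation: [179.8, 46.3, -163.1]
force: [0.4, 5.6, 0.3]
opening: 0.0296
gripper_force: 30.0
```

Run:
```python
from h import *
o=ctrl.get_obs();print(o["joint_pos"],o["force"],o["moment"])
print(rel(*tool("M",47,.019)))
im=ctrl.snapshot("side");cv2.imwrite("pics/side3.png",im[:,:,::-1])
for n in("side","top"):
    for o in pips(n,im if n=="side" else ctrl.snapshot(n)):
        if o[0] in "M" :print(n,o)
cv2.imwrite("pics/s3.png",cv2.resize(im[130:230,230:350,::-1],None,fx=5,fy=5,interpolation=cv2.INTER_CUBIC))
```

```text
[ -3.66022435  -0.93562208 -36.03358249 -55.47305057 -18.22556754
 -21.3402496 ] [0.36194652 5.61211955 0.30932206] [0.5709388  2.23598046 1.69875065]
([-2.3, -0.3, 2.7], [0.1, -0.7, -0.1])
side ('M', -41.1, np.float64(2.9), 347, (286.2, 190.8))
side ('M', -14.7, np.float64(-7.9), 35, (294.1, 192.0))
side ('M', 0.1, np.float64(13.1), 109, (294.3, 198.3))
top ('M', -69.9, np.float64(-16.2), 233, (289.6, 189.4))
top ('M', -55.5, np.float64(1.1), 478, (285.1, 194.8))
top ('M', -39.3, np.float64(-7.7), 82, (289.7, 198.0))
top ('M', -16.3, np.float64(16.5), 1351, (283.3, 207.0))
top ('M', -13.9, np.float64(8.0), 239, (286.4, 206.6))
top ('M', 3.9, np.float64(4.9), 45, (288.6, 210.4))
top ('M', 4.3, np.float64(-15.8), 1709, (295.7, 208.1))
top ('M', 21.6, np.float64(-8.5), 76, (293.8, 212.1))
top ('M', 39.9, np.float64(-0.7), 34, (291.2, 214.9))
```

View pics/s3.png

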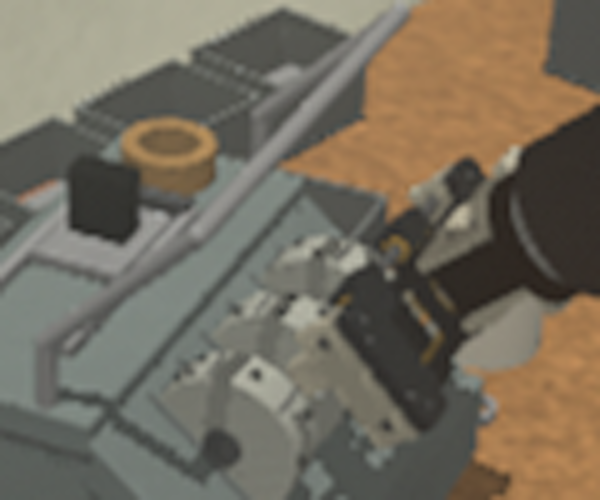

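The picture shows the gripper pinching the middle wheel at about (320,360), clear of the handle, with the wheel rolled down. The four-pip face is now near −26.6°, so I carry on in the same direction.

Request:
apply_moves([
  {"fingers":24,"delta_pos":[1,0,0.1],"angular":[0,-2.5,0]},
  {"fingers":24,"delta_pos":[1.9,0,0.3],"angular":[0,-5,0]},
  {"fingers":24,"delta_pos":[2.8,0,0.5],"angular":[0,-7.5,0]},
  {"fingers":24,"delta_pos":[3.7,0,0.8],"angular":[0,-10,0]},
  {"fingers":24,"delta_pos":[4.6,0,1],"angular":[0,-12.5,0]},
  {"fingers":24,"delta_pos":[5.5,0,1.3],"angular":[0,-15,0]},
  {"fingers":24,"delta_pos":[6.4,0,1.7],"angular":[0,-17.5,0]},
  {"fingers":24,"delta_pos":[7.3,0,2.1],"angular":[0,-20,0]},
  {"fingers":24,"delta_pos":[8,0,2.4],"angular":[0,-22,0]},
  {"fingers":24,"delta_pos":[8,0,2.4],"angular":[0,-22,0]},
])

```text
clock: 8.5
tool_pos: [0.5286, -0.0464, 0.136]
orientation: [179.3, 68.5, -163.6]
force: [6.3, 11.7, 3.0]
opening: 0.0299
gripper_force: 30.0
```

Request:
apply_moves([
  {"fingers":24,"delta_pos":[0,0,0],"angular":[0,0,0]},
  {"fingers":24,"delta_pos":[0,0,0],"angular":[0,0,0]},
])

```text
clock: 8.7
tool_pos: [0.5287, -0.0463, 0.1361]
orientation: [179.8, 68.4, -163.1]
force: [5.6, 8.3, -0.1]
opening: 0.0298
gripper_force: 30.0
```

Run:
```python
from h import *
o=ctrl.get_obs();print(o["joint_pos"],o["force"],o["moment"])
print(rel(*tool("M",69,.019)))
for n in("side","top"):
    for o in pips(n,ctrl.snapshot(n)):
        if o[0] in "M" :print(n,o)
```

```text
[ -47.1197439    17.60380293  -43.548593   -101.83367642  -58.81782584
   59.37215073] [ 5.56917332  8.33404573 -0.07336148] [0.26619477 2.49038811 2.28715359]
([-1.8, -0.3, 2.7], [0.1, -0.6, -0.1])
side ('M', -62.7, np.float64(3.3), 141, (280.8, 190.4))
side ('M', -48.5, np.float64(12.6), 7, (283.0, 192.1))
side ('M', -38.8, np.float64(1.3), 154, (287.0, 190.7))
side ('M', -18.6, np.float64(9.2), 136, (290.9, 194.3))
side ('M', -18.5, np.float64(-7.5), 55, (293.2, 191.5))
side ('M', 6.6, np.float64(-7.3), 128, (298.1, 196.1))
side ('M', 6.6, np.float64(9.2), 95, (296.0, 199.0))
side ('M', 21.2, np.float64(10.5), 201, (297.8, 202.5))
side ('M', 25.9, np.float64(-19.8), 19, (302.2, 198.4))
side ('M', 40.0, np.float64(-18.7), 9, (302.8, 201.8))
top ('M', -69.9, np.float64(-16.3), 223, (289.7, 189.4))
top ('M', -66.2, np.float64(0.1), 169, (284.4, 192.1))
top ('M', -54.5, np.float64(8.4), 97, (282.6, 195.8))
top ('M', -36.0, np.float64(8.5), 862, (284.3, 200.7))
top ('M', -18.6, np.float64(8.7), 224, (285.8, 205.5))
top ('M', -18.4, np.float64(-8.4), 254, (291.7, 203.5))
top ('M', 5.9, np.float64(8.4), 172, (287.5, 211.3))
top ('M', 6.0, np.float64(-8.8), 158, (293.3, 209.3))
top ('M', 21.6, np.float64(15.7), 1094, (285.5, 214.8))
top ('M', 24.2, np.float64(-17.2), 1537, (296.8, 211.5))
top ('M', 39.5, np.float64(-9.0), 46, (294.0, 213.9))
```

Request:
apply_moves([
  {"fingers":24,"delta_pos":[0.8,0,0.1],"angular":[0,-2,0]},
  {"fingers":24,"delta_pos":[1.5,0,0.2],"angular":[0,-4,0]},
  {"fingers":24,"delta_pos":[2.3,0,0.3],"angular":[0,-6.1,0]},
  {"fingers":24,"delta_pos":[2.3,0,0.3],"angular":[0,-6.1,0]},
  {"fingers":24,"delta_pos":[2.3,0,0.3],"angular":[0,-6.1,0]},
])

```text
clock: 9.3
tool_pos: [0.5281, -0.0465, 0.1337]
orientation: [179.5, 74.5, -163.4]
force: [6.6, 9.7, 0.7]
opening: 0.0298
gripper_force: 30.0
```

Run:
```python
from h import *
o=ctrl.get_obs();print(o["joint_pos"],o["force"])
for n in("side","top"):
    for o in pips(n,ctrl.snapshot(n)):
        if o[0] in "M" and -25<o[1]<20:print(n,o)
```

```text
[ -52.67244424   27.59732163  -46.03250476 -105.05174135  -69.47124991
   73.44747096] [6.61248864 9.72493101 0.70520175]
side ('M', -12.1, np.float64(8.8), 111, (292.4, 195.3))
side ('M', -10.8, np.float64(-7.0), 73, (294.8, 192.8))
side ('M', 12.0, np.float64(-7.5), 106, (299.0, 197.3))
side ('M', 13.5, np.float64(9.3), 95, (297.0, 200.5))
top ('M', -12.1, np.float64(8.3), 176, (286.4, 207.1))
top ('M', -11.9, np.float64(-8.2), 208, (292.1, 205.3))
top ('M', 13.2, np.float64(8.3), 145, (287.8, 212.6))
top ('M', 14.2, np.float64(-8.7), 105, (293.6, 210.9))
```

Request:
apply_moves([
  {"fingers":52,"delta_pos":[0,0,0],"angular":[0,0,0]},
  {"fingers":52,"delta_pos":[0,0,0],"angular":[0,0,0]},
  {"fingers":52,"delta_pos":[0,0,0],"angular":[0,0,0]},
  {"fingers":52,"delta_pos":[0,0,-12],"angular":[0,0,0]},
  {"fingers":52,"delta_pos":[0,0,-24],"angular":[0,0,0]},
  {"fingers":52,"delta_pos":[0,0,-36],"angular":[0,0,0]},
  {"fingers":52,"delta_pos":[0,0,-48],"angular":[0,0,0]},
  {"fingers":52,"delta_pos":[0,0,-58],"angular":[0,0,0]},
  {"fingers":52,"delta_pos":[0,0,-58],"angular":[0,0,0]},
])

```text
clock: 10.3
tool_pos: [0.4741, -0.065, 0.1494]
orientation: [-179.8, 74.4, -162.9]
force: [0.7, 0.8, -1.3]
opening: 0.0521
gripper_force: 0.0
```

Run:
```python
from h import *
o=ctrl.get_obs();print(o["joint_pos"],o["force"])
for n in("side","top"):
    for o in pips(n,ctrl.snapshot(n)):
        if (o[0]=="M" and -25<o[1]<20) or (o[0]=="L" and -45<o[1]<60):print(n,o)
for a,r in((75,.12),(60,.1),(60,.055),(62,.022),(45,.12)):print(a,r,rel(*tool("L",a,r)))
```

```text
[-60.03364514  23.19781762 -47.47150796 -97.06099225 -70.9508982
  70.09968008] [ 0.7430557   0.75981464 -1.32278136]
side ('L', -39.8, np.float64(-3.1), 63, (277.5, 202.1))
side ('L', -24.5, np.float64(1.2), 201, (280.7, 204.5))
side ('L', 5.3, np.float64(-4.3), 5, (288.0, 208.9))
side ('L', 5.4, np.float64(3.1), 22, (286.9, 210.3))
side ('L', 23.6, np.float64(-8.4), 49, (291.1, 212.4))
side ('L', 51.8, np.float64(6.3), 106, (290.2, 221.9))
side ('M', -12.1, np.float64(8.9), 108, (292.4, 195.3))
side ('M', -10.7, np.float64(-7.0), 73, (294.8, 192.8))
side ('M', 12.8, np.float64(-7.4), 36, (299.1, 197.5))
side ('M', 13.5, np.float64(9.3), 78, (297.0, 200.5))
top ('L', -39.9, np.float64(0.7), 71, (262.4, 206.9))
top ('L', -39.8, np.float64(9.2), 79, (259.5, 207.9))
top ('L', -39.2, np.float64(-9.9), 110, (266.2, 205.8))
top ('L', -30.4, np.float64(18.7), 245, (257.0, 211.5))
top ('L', -24.8, np.float64(-0.1), 266, (264.1, 210.9))
top ('L', -11.7, np.float64(-18.8), 1361, (271.6, 212.1))
top ('L', 4.7, np.float64(-0.3), 6, (266.3, 218.0))
top ('L', 5.2, np.float64(-9.3), 14, (269.5, 217.1))
top ('L', 5.7, np.float64(11.9), 13, (262.2, 219.6))
top ('L', 5.8, np.float64(6.1), 44, (264.2, 219.0))
top ('L', 6.0, np.float64(-3.9), 13, (267.6, 217.9))
top ('L', 23.8, np.float64(-8.9), 52, (270.1, 220.3))
top ('M', -13.1, np.float64(-16.8), 492, (295.0, 203.9))
top ('M', -12.2, np.float64(8.3), 168, (286.4, 207.1))
top ('M', -11.9, np.float64(-8.2), 198, (292.1, 205.3))
top ('M', 13.2, np.float64(8.3), 139, (287.8, 212.6))
top ('M', 14.2, np.float64(-8.8), 104, (293.7, 210.9))
75 0.12 ([-1.2, 71.6, -40.2], [-0.2, -0.6, -0.0])
60 0.1 ([-27.3, 71.7, -17.0], [-0.2, 14.4, -0.0])
60 0.055 ([-16.2, 71.8, 26.5], [-0.2, 14.4, -0.0])
62 0.022 ([-7.2, 71.9, 58.3], [-0.2, 12.4, -0.0])
45 0.12 ([-61.4, 71.7, -24.8], [-0.1, 29.4, -0.1])
```

Middle wheel is at about +0.7° (pips near −12 and +13). Now the left wheel, entering at lean 62.

Request:
apply_moves([
  {"fingers":52,"delta_pos":[-7,15,-5],"angular":[0,3,0]},
  {"fingers":52,"delta_pos":[-13,30,-10],"angular":[0,6,0]},
  {"fingers":52,"delta_pos":[-18,45,-12],"angular":[0,9,0]},
  {"fingers":52,"delta_pos":[-22,60,-14],"angular":[0,12,0]},
  {"fingers":52,"delta_pos":[-24,71.7,-16],"angular":[0,12.4,0]},
  {"fingers":52,"delta_pos":[-19,71.8,6],"angular":[0,12.4,0]},
  {"fingers":52,"delta_pos":[-14.5,71.8,26],"angular":[0,12.4,0]},
  {"fingers":52,"delta_pos":[-14.5,71.8,26],"angular":[0,12.4,0]},
  {"fingers":52,"delta_pos":[-14.5,71.8,26],"angular":[0,12.4,0]},
])

```text
clock: 11.3
tool_pos: [0.4813, 0.0133, 0.1551]
orientation: [179.7, 61.9, -163.2]
force: [-0.9, -0.3, 0.3]
opening: 0.052
gripper_force: 0.0
```

Run:
```python
from h import *
o=ctrl.get_obs();print(o["joint_pos"],o["force"])
for a,r in((62,.055),(62,.022)):print(a,r,rel(*tool("L",a,r)))
b=tool("L",62,.022)
for a in np.arange(62,26,-3.5):print(a,rel(*tool("L",a,.022),base=b))
```

```text
[-3.40632499e+01  2.07938720e-02 -4.63443955e+01 -9.62424080e+01
 -4.37149309e+01  3.88020146e+01] [-0.87898511 -0.34647132  0.26318163]
62 0.055 ([-0.7, -1.2, -0.1], [0.0, -0.1, -0.1])
62 0.022 ([-0.8, -1.2, 32.9], [0.0, -0.1, -0.1])
62.0 ([0.0, 0.0, 0.0], [0.0, 0.0, 0.0])
58.5 ([-1.3, -0.0, 0.0], [0.0, 3.5, -0.0])
55.0 ([-2.7, 0.0, 0.2], [-0.0, 7.0, -0.0])
51.5 ([-4.0, -0.0, 0.4], [-0.0, 10.5, -0.0])
48.0 ([-5.3, -0.0, 0.7], [-0.0, 14.0, -0.0])
44.5 ([-6.6, 0.0, 1.0], [-0.0, 17.5, 0.0])
41.0 ([-7.9, 0.0, 1.5], [-0.0, 21.0, -0.0])
37.5 ([-9.1, 0.0, 2.0], [-0.0, 24.5, -0.0])
34.0 ([-10.3, 0.0, 2.6], [0.0, 28.0, -0.0])
30.5 ([-11.5, 0.0, 3.2], [-0.0, 31.5, -0.0])
27.0 ([-12.6, 0.0, 4.0], [-0.0, 35.0, -0.0])
```

Request:
apply_moves([
  {"fingers":52,"delta_pos":[-0.8,-1.2,11],"angular":[0,0,0]},
  {"fingers":52,"delta_pos":[-0.8,-1.2,22],"angular":[0,0,0]},
  {"fingers":52,"delta_pos":[-0.8,-1.2,33],"angular":[0,0,0]},
  {"fingers":52,"delta_pos":[-0.8,-1.2,33],"angular":[0,0,0]},
  {"fingers":24,"delta_pos":[-0.8,-1.2,33],"angular":[0,0,0]},
  {"fingers":24,"delta_pos":[-0.8,-1.2,33],"angular":[0,0,0]},
  {"fingers":24,"delta_pos":[-0.8,-1.2,33],"angular":[0,0,0]},
  {"fingers":24,"delta_pos":[-0.8,-1.2,33],"angular":[0,0,0]},
])

```text
clock: 12.1
tool_pos: [0.5097, 0.021, 0.1415]
orientation: [179.9, 62.0, -163.0]
force: [-2.8, 3.1, 3.9]
opening: 0.0297
gripper_force: 30.0
```

Request:
apply_moves([
  {"fingers":24,"delta_pos":[-0.9,0,0],"angular":[0,2.5,0]},
  {"fingers":24,"delta_pos":[-1.9,0,0.1],"angular":[0,5,0]},
  {"fingers":24,"delta_pos":[-2.9,0,0.2],"angular":[0,7.5,0]},
  {"fingers":24,"delta_pos":[-3.8,0,0.4],"angular":[0,10,0]},
  {"fingers":24,"delta_pos":[-4.7,0,0.6],"angular":[0,12.5,0]},
  {"fingers":24,"delta_pos":[-5.7,0,0.8],"angular":[0,15,0]},
  {"fingers":24,"delta_pos":[-6.6,0,1],"angular":[0,17.5,0]},
  {"fingers":24,"delta_pos":[-6.6,0,1],"angular":[0,17.5,0]},
  {"fingers":24,"delta_pos":[-6.6,0,1],"angular":[0,17.5,0]},
])

```text
clock: 13.0
tool_pos: [0.5036, 0.0191, 0.1242]
orientation: [176.8, 43.5, -163.2]
force: [-58.1, 29.5, 9.6]
opening: 0.0305
gripper_force: 30.3
```

Run:
```python
from h import *
o=ctrl.get_obs();print(o["joint_pos"],o["force"])
print(rel(*tool("L",44.5,.022)))
for n in("side","top"):
    for o in pips(n,ctrl.snapshot(n)):
        if (o[0]=="L" and -60<o[1]<60):print(n,o)
```

```text
[ 17.44092611  -3.22991426 -46.05101301 -37.95243091  -4.57669876
 -52.57873261] [-58.07163957  29.54295824   9.57745662]
([-22.2, 0.3, -8.5], [3.1, -1.0, -0.2])
side ('L', -58.1, np.float64(-10.0), 28, (273.8, 200.2))
side ('L', -55.4, np.float64(10.8), 17, (271.4, 204.0))
side ('L', -40.8, np.float64(-0.2), 366, (276.8, 202.6))
side ('L', -8.5, np.float64(0.8), 148, (284.5, 207.0))
side ('L', 4.8, np.float64(-13.7), 59, (289.2, 207.0))
side ('L', 20.4, np.float64(17.8), 152, (287.1, 216.5))
top ('L', -59.8, np.float64(19.6), 26, (254.1, 203.8))
top ('L', -56.3, np.float64(8.8), 225, (258.1, 203.5))
top ('L', -53.8, np.float64(1.1), 3, (261.0, 203.2))
top ('L', -39.8, np.float64(0.8), 87, (262.4, 206.9))
top ('L', -39.6, np.float64(9.5), 75, (259.4, 208.0))
top ('L', -39.3, np.float64(-10.4), 139, (266.3, 205.7))
top ('L', -30.6, np.float64(18.8), 246, (257.0, 211.5))
top ('L', -9.5, np.float64(-0.2), 182, (265.3, 214.8))
top ('L', 2.4, np.float64(-18.3), 2009, (272.4, 215.5))
top ('L', 6.2, np.float64(16.6), 548, (260.6, 220.3))
top ('L', 41.7, np.float64(-8.3), 64, (270.2, 222.0))
```

The arm passed its wrist singularity (j5 near −5) and slipped. I release, settle and look.

Request:
apply_moves([
  {"fingers":46,"delta_pos":[0,0,0],"angular":[0,0,0]},
  {"fingers":52,"delta_pos":[0,0,0],"angular":[0,0,0]},
  {"fingers":52,"delta_pos":[0,0,0],"angular":[0,0,0]},
])

```text
clock: 13.4
tool_pos: [0.5165, 0.0142, 0.134]
orientation: [177.9, 45.1, -163.0]
force: [-6.9, 5.6, 1.9]
opening: 0.0485
gripper_force: 4.2
```

Run:
```python
from h import *
o=ctrl.get_obs();print(o["joint_pos"],o["qvel"],o["force"])
print(rel(*tool("L",44.5,.022)))
im=ctrl.snapshot("side");tp=ctrl.snapshot("top")
cv2.imwrite("pics/s4.png",np.hstack([cv2.resize(im[130:230,230:330,::-1],None,fx=4,fy=4,interpolation=cv2.INTER_CUBIC),cv2.resize(tp[150:250,235:335,::-1],None,fx=4,fy=4,interpolation=cv2.INTER_CUBIC)]))
```

```text
[ 16.97752975  -3.20506455 -45.39090689 -37.89291194  -3.49905546
 -52.14340543] [-1.04250185  0.0627828   1.90555262  1.37062629  2.94777387 -0.14697167] [-6.92002811  5.60516402  1.89719518]
([-7.9, 8.5, -8.4], [2.1, 0.6, -0.0])
```

View pics/s4.png

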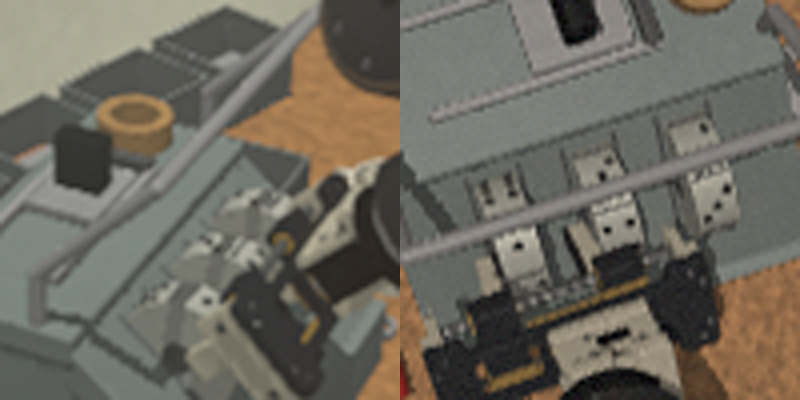

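The picture shows the open fingers straddling the left wheel, but about 8 mm too far right: the left finger touches the wheel at about (490,265) and the right finger sits near the middle wheel at (585,245). I recentre and back out.

Request:
apply_moves([
  {"fingers":48,"delta_pos":[0,3,0],"angular":[0,0,0]},
  {"fingers":48,"delta_pos":[-2,6,0],"angular":[0.5,0,0]},
  {"fingers":48,"delta_pos":[-4,8.5,-2],"angular":[1,0,0]},
  {"fingers":48,"delta_pos":[-4,8.5,-10],"angular":[1,0,0]},
  {"fingers":48,"delta_pos":[-4,8.5,-20],"angular":[1,0,0]},
  {"fingers":48,"delta_pos":[-4,8.5,-30],"angular":[1,0,0]},
  {"fingers":48,"delta_pos":[-4,8.5,-40],"angular":[1,0,0]},
  {"fingers":48,"delta_pos":[-4,8.5,-50],"angular":[1.5,0,0]},
  {"fingers":48,"delta_pos":[-4,8.5,-60],"angular":[2,0,0]},
  {"fingers":48,"delta_pos":[-4,8.5,-60],"angular":[2,0,0]},
])

```text
clock: 14.5
tool_pos: [0.4773, 0.0252, 0.1694]
orientation: [174.5, 45.3, -161.5]
force: [0.1, 0.7, -0.4]
opening: 0.0479
gripper_force: 0.0
```

Run:
```python
from h import *
o=ctrl.get_obs();print(o["joint_pos"],o["force"])
for n in("side","top"):
    for o in pips(n,ctrl.snapshot(n)):
        if (-30<o[1]<45):print(n,o[:4])
for a,r in((33,.1),(33,.055),(33,.02)):print(a,r,rel(*tool("L",a,r)))
```

```text
[ 26.1379054  -13.05030206 -57.28786257 -11.55406141  -0.17683125
 -83.83138441] [ 0.07387589  0.69130173 -0.42959157]
side ('L', -25.7, np.float64(0.9), 180)
side ('L', 4.5, np.float64(1.7), 45)
side ('M', -29.7, np.float64(9.7), 10)
side ('M', -12.0, np.float64(8.9), 101)
side ('M', -10.7, np.float64(-6.9), 70)
side ('M', 11.7, np.float64(1.1), 334)
side ('M', 34.0, np.float64(16.0), 175)
side ('R', 3.4, np.float64(-6.8), 248)
top ('L', -25.2, np.float64(-0.1), 278)
top ('L', 4.2, np.float64(-9.3), 28)
top ('L', 4.3, np.float64(-0.0), 13)
top ('L', 4.3, np.float64(8.8), 4)
top ('L', 28.3, np.float64(-18.8), 2798)
top ('M', -29.1, np.float64(-0.4), 328)
top ('M', -12.1, np.float64(8.4), 173)
top ('M', -11.9, np.float64(-8.3), 195)
top ('M', -9.7, np.float64(-17.0), 420)
top ('M', 13.3, np.float64(8.3), 133)
top ('M', 14.3, np.float64(-8.7), 102)
top ('M', 37.3, np.float64(3.1), 30)
top ('M', 39.1, np.float64(10.9), 29)
top ('M', 39.7, np.float64(-7.0), 59)
top ('R', -13.5, np.float64(-8.7), 215)
top ('R', -0.3, np.float64(-0.0), 162)
top ('R', 10.8, np.float64(8.5), 140)
top ('R', 39.9, np.float64(9.5), 62)
top ('R', 40.5, np.float64(-8.5), 53)
33 0.1 ([-26.4, -9.7, -37.3], [6.3, 12.3, 1.6])
33 0.055 ([-16.7, -14.5, 6.4], [6.3, 12.3, 1.6])
33 0.02 ([-9.2, -18.2, 40.4], [6.3, 12.3, 1.6])
```

Request:
apply_moves([
  {"fingers":48,"delta_pos":[-5,-2,-1],"angular":[1,2.5,0.3]},
  {"fingers":48,"delta_pos":[-10,-5,-2],"angular":[2.5,5,0.6]},
  {"fingers":48,"delta_pos":[-14,-8,-3],"angular":[4,8,1]},
  {"fingers":48,"delta_pos":[-18,-11,-3],"angular":[5,10,1.3]},
  {"fingers":48,"delta_pos":[-19,-13.5,-3],"angular":[6.3,12.3,1.6]},
  {"fingers":48,"delta_pos":[-19,-13.5,-3],"angular":[6.3,12.3,1.6]},
  {"fingers":48,"delta_pos":[-19,-13.5,-3],"angular":[6.3,12.3,1.6]},
  {"fingers":48,"delta_pos":[-19,-13.5,-3],"angular":[6.3,12.3,1.6]},
])

```text
clock: 15.4
tool_pos: [0.496, 0.0141, 0.1858]
orientation: [179.6, 32.7, -163.0]
force: [0.9, 0.0, -0.6]
opening: 0.0476
gripper_force: 0.0
```

```bash
cat >> h.py <<'E'
def tool2(w,beta,lean,g=.038,dy=0): # grasp point at rim angle beta, radius g; tool lean
    p,r=tool(w,lean,0,dy);b=np.radians(beta)
    u=R.from_euler('z',C[2]).apply([-np.sin(b),0,np.cos(b)])
    return p+u*g+r.apply([0,0,.019]),r
E
python3 - <<'E'
from h import *
o=ctrl.get_obs();print(o["joint_pos"],o["force"])
print(rel(*tool("L",33,.065)))
b=tool2("L",44,37)
x=np.array(b[0])-b[1].apply([0,0,.036]);print("pre",rel(x,b[1]),rel(*b))
for t in np.linspace(0,1,6):print(t,rel(*tool2("L",44-17.7*t,37-11*t),base=b))
E
```

```text
[  26.44714596  -12.08165395  -58.20496569   22.55817538  -12.38770125
 -120.01549613] [ 0.93191355  0.01754391 -0.61827869]
([1.5, 2.3, 0.6], [0.3, -0.3, -0.0])
pre ([9.9, 2.2, 11.4], [0.3, -4.3, -0.0]) ([7.2, 2.0, 47.3], [0.3, -4.3, -0.0])
0.0 ([0.0, 0.0, 0.0], [0.0, 0.0, 0.0])
0.2 ([-1.6, -0.0, -0.2], [0.0, 2.2, 0.0])
0.4 ([-3.2, 0.0, -0.3], [0.0, 4.4, 0.0])
0.6000000000000001 ([-4.8, 0.0, -0.3], [-0.0, 6.6, 0.0])
0.8 ([-6.5, 0.0, -0.2], [-0.0, 8.8, 0.0])
1.0 ([-8.1, -0.0, 0.0], [-0.0, 11.0, 0.0])
```

Run:
```python
from h import *
b=tool2("L",43,34)
x=np.array(b[0])-b[1].apply([0,0,.036]);print("pre",rel(x,b[1]),rel(*b))
for t in np.linspace(0,1,7):print(t,rel(*tool2("L",43-17.7*t,34-9*t),base=b))
```

```text
pre ([8.4, 2.2, 11.2], [0.3, -1.3, -0.0]) ([7.6, 2.0, 47.2], [0.3, -1.3, -0.0])
0.0 ([0.0, 0.0, 0.0], [0.0, 0.0, 0.0])
0.16666666666666666 ([-1.4, -0.0, -0.3], [-0.0, 1.5, -0.0])
0.3333333333333333 ([-2.9, 0.0, -0.4], [-0.0, 3.0, 0.0])
0.5 ([-4.4, -0.0, -0.5], [0.0, 4.5, 0.0])
0.6666666666666666 ([-5.8, -0.0, -0.5], [-0.0, 6.0, 0.0])
0.8333333333333333 ([-7.3, 0.0, -0.4], [0.0, 7.5, 0.0])
1.0 ([-8.7, -0.0, -0.3], [-0.0, 9.0, 0.0])
```

Request:
apply_moves([
  {"fingers":48,"delta_pos":[4,1,5],"angular":[0,-1,0]},
  {"fingers":48,"delta_pos":[8.4,2.2,11],"angular":[0.3,-1.3,0]},
  {"fingers":48,"delta_pos":[8.2,2.1,23],"angular":[0.3,-1.3,0]},
  {"fingers":48,"delta_pos":[8,2,35],"angular":[0.3,-1.3,0]},
  {"fingers":48,"delta_pos":[7.6,2,47],"angular":[0.3,-1.3,0]},
  {"fingers":48,"delta_pos":[7.6,2,47],"angular":[0.3,-1.3,0]},
  {"fingers":48,"delta_pos":[7.6,2,47],"angular":[0.3,-1.3,0]},
])

```text
clock: 16.1
tool_pos: [0.5225, 0.0155, 0.1539]
orientation: [178.3, 33.5, -162.6]
force: [-1.8, 23.2, -4.1]
opening: 0.0481
gripper_force: 11.4
```

Run:
```python
from h import *
o=ctrl.get_obs();print(o["joint_pos"],o["force"])
print(rel(*tool2("L",43,34)))
```

```text
[  22.82856617   -5.2239832   -58.08526137   20.49533808   -3.81606364
 -115.00064221] [-1.83883354 23.18763718 -4.05360654]
([12.1, 8.6, 6.6], [1.9, -0.5, 0.3])
```

Joint 3 is at its limit on this side. The left wheel is reachable in the other wrist posture (lean over 50), so I back out, swing round past the middle wheel and come in steeper.

Request:
apply_moves([
  {"fingers":50,"delta_pos":[0,0,0],"angular":[0,0,0]},
  {"fingers":50,"delta_pos":[0,0,-10],"angular":[0,0,0]},
  {"fingers":50,"delta_pos":[0,0,-20],"angular":[0,0,0]},
  {"fingers":50,"delta_pos":[0,0,-30],"angular":[0,0,0]},
  {"fingers":50,"delta_pos":[0,0,-40],"angular":[0,0,0]},
  {"fingers":50,"delta_pos":[0,0,-50],"angular":[0,0,0]},
  {"fingers":50,"delta_pos":[-5,-10,-55],"angular":[0,0,0]},
  {"fingers":50,"delta_pos":[-8,-30,-55],"angular":[0,0,0]},
  {"fingers":50,"delta_pos":[-8,-50,-55],"angular":[0,0,0]},
  {"fingers":50,"delta_pos":[-8,-70,-55],"angular":[0,0,0]},
])

```text
clock: 17.1
tool_pos: [0.5199, -0.0632, 0.201]
orientation: [178.4, 33.2, -162.9]
force: [0.4, -0.2, 0.9]
opening: 0.0499
gripper_force: 0.0
```

Run:
```python
from h import *
o=ctrl.get_obs();print(o["joint_pos"],o["force"])
for n in("side","top"):
    for o in pips(n,ctrl.snapshot(n)):
        if (-30<o[1]<30):print(n,o[:4])
for a,r in((40,.1),(50,.1),(60,.1),(70,.1)):print(a,r,rel(*tool("R",a,r,dy=.0)),rel(*tool("M",a,r)))
```

```text
[  9.62698478  -7.15646434 -38.61198137 -12.97395423 -26.30116752
 -72.02492633] [ 0.44758192 -0.20978385  0.90829821]
side ('L', 0.6, np.float64(-4.5), 83)
side ('L', 1.0, np.float64(9.9), 40)
side ('L', 17.9, np.float64(-7.5), 28)
side ('M', -29.8, np.float64(9.9), 9)
side ('M', -12.2, np.float64(9.1), 85)
side ('M', -10.7, np.float64(-6.9), 69)
side ('M', 13.2, np.float64(9.0), 45)
side ('M', 13.5, np.float64(-6.4), 23)
side ('R', 12.9, np.float64(9.7), 20)
top ('L', -11.8, np.float64(-19.0), 1377)
top ('L', 0.8, np.float64(-1.1), 255)
top ('M', -29.1, np.float64(-0.2), 324)
top ('M', -14.1, np.float64(-17.0), 504)
top ('M', -11.9, np.float64(-8.1), 202)
top ('M', -4.6, np.float64(6.3), 437)
top ('M', 15.4, np.float64(-8.4), 51)
top ('R', -13.6, np.float64(-8.7), 222)
top ('R', -0.1, np.float64(0.7), 146)
top ('R', 12.6, np.float64(18.8), 797)
top ('R', 16.4, np.float64(-0.2), 27)
40 0.1 ([22.2, -54.5, -22.9], [1.5, -6.8, -0.2]) ([22.3, 15.5, -21.0], [1.5, -6.8, -0.2])
50 0.1 ([39.2, -54.6, -19.3], [1.5, -16.8, -0.3]) ([39.4, 15.3, -17.4], [1.5, -16.8, -0.3])
60 0.1 ([55.4, -54.9, -12.8], [1.5, -26.8, -0.5]) ([55.6, 15.1, -11.0], [1.5, -26.8, -0.5])
70 0.1 ([70.2, -55.1, -3.6], [1.4, -36.8, -0.6]) ([70.4, 14.9, -1.8], [1.4, -36.8, -0.6])
```

Request:
apply_moves([
  {"fingers":50,"delta_pos":[10,-10,-22],"angular":[1.5,0,0]},
  {"fingers":50,"delta_pos":[16,-15,-22],"angular":[1.5,-3.5,0]},
  {"fingers":50,"delta_pos":[22,-20,-22],"angular":[1.5,-7,0]},
  {"fingers":50,"delta_pos":[29,-20,-21],"angular":[1.5,-11,0]},
  {"fingers":50,"delta_pos":[36,-20,-20],"angular":[1.5,-15,0]},
  {"fingers":50,"delta_pos":[43,-20,-18],"angular":[1.5,-19,-0.3]},
  {"fingers":50,"delta_pos":[50,-20,-15],"angular":[1.5,-23,-0.4]},
  {"fingers":50,"delta_pos":[55,-20,-12],"angular":[1.5,-27,-0.5]},
  {"fingers":50,"delta_pos":[63,-20,-8],"angular":[1.5,-32,-0.5]},
  {"fingers":50,"delta_pos":[70,-20,-3],"angular":[1.5,-37,-0.6]},
])

```text
clock: 18.2
tool_pos: [0.4638, -0.092, 0.1612]
orientation: [176.9, 61.0, -164.2]
force: [-0.4, 1.2, -1.2]
opening: 0.05
gripper_force: 0.0
```

Run:
```python
from h import *
o=ctrl.get_obs();print(o["joint_pos"],o["force"])
for a,r in((70,.1),(76,.085),(78,.085)):print(a,r,rel(*tool("L",a,r,dy=.0)),rel(*tool("M",a,r)))
```

```text
[-46.86898785   3.896237   -39.02565711 -81.84533505 -54.00745192
  32.33696388] [-0.40670364  1.18994422 -1.19042082]
70 0.1 ([-2.8, 94.2, 4.0], [2.0, -9.0, -0.7]) ([-3.5, 24.3, 1.5], [2.0, -9.0, -0.7])
76 0.085 ([3.5, 93.6, 20.7], [2.0, -15.0, -0.9]) ([2.8, 23.6, 18.2], [2.0, -15.0, -0.9])
78 0.085 ([6.4, 93.5, 21.5], [1.9, -17.0, -0.9]) ([5.7, 23.6, 19.0], [1.9, -17.0, -0.9])
```

Request:
apply_moves([
  {"fingers":50,"delta_pos":[-4,15,0],"angular":[1,-4,0]},
  {"fingers":50,"delta_pos":[-3,30,0],"angular":[2,-8,-0.5]},
  {"fingers":50,"delta_pos":[-1,45,0],"angular":[2,-12,-0.9]},
  {"fingers":50,"delta_pos":[3,60,4],"angular":[2,-15,-0.9]},
  {"fingers":50,"delta_pos":[6,75,10],"angular":[2,-17,-0.9]},
  {"fingers":50,"delta_pos":[6,85,15],"angular":[2,-17,-0.9]},
  {"fingers":50,"delta_pos":[6,93.5,20],"angular":[2,-17,-0.9]},
  {"fingers":50,"delta_pos":[6,93.5,20],"angular":[2,-17,-0.9]},
  {"fingers":50,"delta_pos":[6,93.5,20],"angular":[2,-17,-0.9]},
])

```text
clock: 19.1
tool_pos: [0.4468, 0.0025, 0.1474]
orientation: [178.7, 77.7, -164.2]
force: [0.7, -0.4, -0.0]
opening: 0.05
gripper_force: 0.0
```

Run:
```python
from h import *
o=ctrl.get_obs();print(o["joint_pos"],o["force"])
for r in(.055,.019):print(rel(*tool("L",78,r)))
b=tool2("L",78,78)
for t in np.linspace(0,1,10):print(round(t,2),rel(*tool2("L",78-27*t,78-22.5*t),base=b))
```

```text
[ -63.32760361   38.94581056  -57.68122853 -100.82851457  -78.86771623
   96.37101521] [ 0.70565595 -0.38302609 -0.00428875]
([-0.8, -1.1, 31.7], [0.1, -0.3, -0.3])
([-1.0, -1.2, 67.7], [0.1, -0.3, -0.3])
0.0 ([0.0, 0.0, 0.0], [0.0, 0.0, 0.0])
0.11 ([-1.2, -0.0, 0.0], [-0.0, 2.5, 0.0])
0.22 ([-2.3, -0.0, 0.1], [-0.0, 5.0, 0.0])
0.33 ([-3.5, -0.0, 0.3], [-0.0, 7.5, 0.0])
0.44 ([-4.6, -0.0, 0.5], [-0.0, 10.0, -0.0])
0.56 ([-5.7, -0.0, 0.8], [-0.0, 12.5, 0.0])
0.67 ([-6.8, -0.0, 1.2], [-0.0, 15.0, 0.0])
0.78 ([-7.9, 0.0, 1.6], [-0.0, 17.5, -0.0])
0.89 ([-9.0, -0.0, 2.1], [-0.0, 20.0, 0.0])
1.0 ([-10.0, 0.0, 2.7], [0.0, 22.5, 0.0])
```

Request:
apply_moves([
  {"fingers":50,"delta_pos":[-0.8,-1.1,16],"angular":[0,-0.3,-0.3]},
  {"fingers":50,"delta_pos":[-0.8,-1.1,32],"angular":[0,-0.3,-0.3]},
  {"fingers":50,"delta_pos":[-0.9,-1.2,44],"angular":[0,-0.3,-0.3]},
  {"fingers":50,"delta_pos":[-1,-1.2,56],"angular":[0,-0.3,-0.3]},
  {"fingers":50,"delta_pos":[-1,-1.2,67],"angular":[0,-0.3,-0.3]},
  {"fingers":50,"delta_pos":[-1,-1.2,67],"angular":[0,-0.3,-0.3]},
  {"fingers":50,"delta_pos":[-1,-1.2,67],"angular":[0,-0.3,-0.3]},
])

```text
clock: 19.8
tool_pos: [0.51, 0.0206, 0.1354]
orientation: [-178.7, 78.1, -161.4]
force: [0.2, -0.4, 0.1]
opening: 0.05
gripper_force: 0.0
```

Run:
```python
from h import *
o=ctrl.get_obs();print(o["joint_pos"],o["force"])
print(rel(*tool("L",78,.019)))
```

```text
[ -52.45414287   40.5197654   -55.3706337  -111.4275488   -80.20653256
   95.88662761] [ 0.18712742 -0.4327315   0.05839738]
([1.3, 0.2, 0.9], [0.1, 0.1, 0.3])
```

Well placed. Close and begin the stroke.

Request:
apply_moves([
  {"fingers":24,"delta_pos":[0,0,0],"angular":[0,0,0]},
  {"fingers":24,"delta_pos":[0,0,0],"angular":[0,0,0]},
  {"fingers":24,"delta_pos":[0,0,0],"angular":[0,0,0]},
  {"fingers":24,"delta_pos":[-1.2,0,0],"angular":[0,2.5,0]},
  {"fingers":24,"delta_pos":[-2.3,0,0.1],"angular":[0,5,0]},
  {"fingers":24,"delta_pos":[-3.5,0,0.3],"angular":[0,7.5,0]},
  {"fingers":24,"delta_pos":[-4.6,0,0.5],"angular":[0,10,0]},
  {"fingers":24,"delta_pos":[-5.7,0,0.8],"angular":[0,12.5,0]},
  {"fingers":24,"delta_pos":[-5.7,0,0.8],"angular":[0,12.5,0]},
  {"fingers":24,"delta_pos":[-5.7,0,0.8],"angular":[0,12.5,0]},
])

```text
clock: 20.8
tool_pos: [0.5109, 0.0215, 0.1403]
orientation: [-179.4, 65.5, -162.2]
force: [-16.3, -8.3, 10.2]
opening: 0.0296
gripper_force: 30.0
```

Run:
```python
from h import *
o=ctrl.get_obs();print(o["joint_pos"],o["force"])
print(rel(*tool2("L",63,65.5)))
for n in("side","top"):
    for o in pips(n,ctrl.snapshot(n)):
        if o[0]=="L" and (-60<o[1]<60):print(n,o[:4])
```

```text
[ -39.3490159    10.87484068  -48.48909432 -106.28094387  -52.21132049
   57.77358697] [-16.2512559   -8.33244552  10.23062191]
([0.2, -0.4, 1.7], [0.0, 0.0, 0.3])
side ('L', -42.7, np.float64(2.4), 439)
side ('L', -15.0, np.float64(2.8), 187)
side ('L', 1.7, np.float64(-7.8), 163)
side ('L', 10.0, np.float64(18.0), 130)
top ('L', -59.5, np.float64(19.7), 31)
top ('L', -53.9, np.float64(0.9), 2)
top ('L', -53.9, np.float64(9.6), 8)
top ('L', -39.8, np.float64(0.6), 80)
top ('L', -39.8, np.float64(9.2), 81)
top ('L', -39.4, np.float64(-9.9), 134)
top ('L', -3.6, np.float64(-3.6), 3612)
```

Run:
```python
from h import *
b=tool2("L",63,65.5)
for t in np.linspace(0,1,7):print(round(t,2),rel(*tool2("L",63-14.7*t,65.5-12*t),base=b))
```

```text
0.0 ([0.0, 0.0, 0.0], [0.0, 0.0, 0.0])
0.17 ([-1.0, 0.0, 0.1], [-0.0, 2.0, 0.0])
0.33 ([-1.9, 0.0, 0.2], [-0.0, 4.0, 0.0])
0.5 ([-2.9, 0.0, 0.4], [-0.0, 6.0, -0.0])
0.67 ([-3.8, 0.0, 0.7], [-0.0, 8.0, -0.0])
0.83 ([-4.7, 0.0, 0.9], [0.0, 10.0, 0.0])
1.0 ([-5.6, 0.0, 1.2], [-0.0, 12.0, 0.0])
```

Request:
apply_moves([
  {"fingers":24,"delta_pos":[-1,0,0.1],"angular":[0,2,0]},
  {"fingers":24,"delta_pos":[-1.9,0,0.2],"angular":[0,4,0]},
  {"fingers":24,"delta_pos":[-2.9,0,0.4],"angular":[0,6,0]},
  {"fingers":24,"delta_pos":[-3.8,0,0.7],"angular":[0,8,0]},
  {"fingers":24,"delta_pos":[-4.2,0,0.8],"angular":[0,9,0]},
  {"fingers":24,"delta_pos":[-4.2,0,0.8],"angular":[0,9,0]},
  {"fingers":24,"delta_pos":[-4.2,0,0.8],"angular":[0,9,0]},
  {"fingers":24,"delta_pos":[-4.2,0,0.8],"angular":[0,9,0]},
])

```text
clock: 21.7
tool_pos: [0.5126, 0.022, 0.1422]
orientation: [-179.8, 56.4, -162.6]
force: [-11.4, -2.0, 7.0]
opening: 0.0297
gripper_force: 30.0
```

Run:
```python
from h import *
o=ctrl.get_obs();print(o["joint_pos"],o["force"])
print(rel(*tool2("L",52,56.5)))
for n in("side","top"):
    for o in pips(n,ctrl.snapshot(n)):
        if o[0]=="L" and (-60<o[1]<60):print(n,o[:4])
```

```text
[-2.02993058e+01 -4.04605151e-02 -4.11379380e+01 -9.20771643e+01
 -3.04550679e+01  2.54655691e+01] [-11.39291549  -1.97830558   7.01542878]
([-1.8, -0.4, 1.5], [0.1, -0.1, 0.2])
side ('L', -44.0, np.float64(2.4), 416)
side ('L', -23.0, np.float64(3.7), 247)
side ('L', -6.6, np.float64(-7.2), 144)
side ('L', 22.3, np.float64(13.6), 151)
top ('L', -59.5, np.float64(19.7), 31)
top ('L', -54.3, np.float64(-0.4), 110)
top ('L', -39.8, np.float64(9.0), 65)
top ('L', -39.7, np.float64(0.2), 68)
top ('L', -13.6, np.float64(11.8), 1611)
top ('L', -6.2, np.float64(-8.4), 191)
top ('L', 4.0, np.float64(-16.6), 2104)
top ('L', 20.4, np.float64(8.2), 80)
top ('L', 47.5, np.float64(-10.5), 10)
```

Request:
apply_moves([
  {"fingers":24,"delta_pos":[-0.9,0,0],"angular":[0,1.2,0]},
  {"fingers":24,"delta_pos":[-1.8,0,0.1],"angular":[0,2.5,0]},
  {"fingers":24,"delta_pos":[-2.7,0,0.2],"angular":[0,3.8,0]},
  {"fingers":24,"delta_pos":[-3.6,0,0.3],"angular":[0,5,0]},
  {"fingers":24,"delta_pos":[-3.6,0,0.3],"angular":[0,5,0]},
  {"fingers":24,"delta_pos":[-3.6,0,0.3],"angular":[0,5,0]},
  {"fingers":24,"delta_pos":[-3.6,0,0.3],"angular":[0,5,0]},
])

```text
clock: 22.5
tool_pos: [0.514, 0.0225, 0.1441]
orientation: [-179.9, 51.3, -162.7]
force: [-9.0, -2.5, 3.8]
opening: 0.0297
gripper_force: 30.0
```

Run:
```python
from h import *
o=ctrl.get_obs();print(o["joint_pos"],o["force"])
for n in("side","top"):
    for o in pips(n,ctrl.snapshot(n)):
        if o[0]=="L" and (-38<o[1]<60):print(n,o[:4])
```

```text
[ -2.06505317  -3.42459989 -39.03746551 -72.96847002 -15.59034708
  -5.26383335] [-9.03023873 -2.54221932  3.83925586]
side ('L', -28.7, np.float64(7.2), 43)
side ('L', -11.6, np.float64(-7.2), 83)
side ('L', 7.0, np.float64(17.8), 141)
top ('L', -28.5, np.float64(-0.9), 372)
top ('L', -11.8, np.float64(-8.8), 197)
top ('L', -7.9, np.float64(16.4), 1178)
top ('L', 1.3, np.float64(-17.2), 1611)
top ('L', 34.3, np.float64(-11.0), 7)
```

Request:
apply_moves([
  {"fingers":24,"delta_pos":[-0.5,0,0],"angular":[0,0.6,0]},
  {"fingers":24,"delta_pos":[-0.9,0,0],"angular":[0,1.1,0]},
  {"fingers":24,"delta_pos":[-0.9,0,0],"angular":[0,1.1,0]},
  {"fingers":24,"delta_pos":[-0.9,0,0],"angular":[0,1.1,0]},
])

```text
clock: 23.0
tool_pos: [0.5143, 0.0225, 0.1444]
orientation: [-179.9, 50.2, -162.7]
force: [-8.9, -2.9, 2.5]
opening: 0.0299
gripper_force: 30.0
```

Request:
apply_moves([
  {"fingers":50,"delta_pos":[0,0,0],"angular":[0,0,0]},
  {"fingers":50,"delta_pos":[0,0,0],"angular":[0,0,0]},
  {"fingers":50,"delta_pos":[0,0,0],"angular":[0,0,0]},
])

```text
clock: 23.3
tool_pos: [0.5171, 0.0222, 0.1468]
orientation: [-179.8, 50.4, -162.7]
force: [-0.2, 0.4, -0.2]
opening: 0.0471
gripper_force: 0.0
```

Run:
```python
from h import *
o=ctrl.get_obs();print(o["joint_pos"],o["force"])
for n in("side","top"):
    for o in pips(n,ctrl.snapshot(n)):
        if o[0]=="L" and (-38<o[1]<60):print(n,o[:4])
print(rel(*tool("L",58,.04)),rel(*tool("L",62,.08)),rel(*tool("L",50,.019)))
```

```text
[  4.61972288  -4.0808672  -39.76575003 -64.67676105 -10.53711577
 -17.56282115] [-0.24946441  0.40753569 -0.20422522]
side ('L', -30.4, np.float64(8.3), 7)
side ('L', -14.2, np.float64(-13.4), 268)
side ('L', -0.5, np.float64(17.0), 122)
top ('L', -35.6, np.float64(19.2), 69)
top ('L', -33.2, np.float64(-18.4), 138)
top ('L', -29.7, np.float64(-12.9), 1)
top ('L', -29.6, np.float64(1.9), 308)
top ('L', -21.4, np.float64(-17.1), 4)
top ('L', -12.6, np.float64(-8.5), 192)
top ('L', 11.2, np.float64(-17.9), 343)
top ('L', 11.8, np.float64(8.5), 118)
([10.8, 0.7, -19.8], [-0.0, -7.6, 0.2]) ([21.6, 0.7, -58.5], [-0.0, -11.6, 0.2]) ([5.4, 0.7, 0.9], [-0.0, 0.4, 0.2])
```

Left wheel reads about −0.4° (pips at −12.6 and +11.8). I back out and measure the bolt from the first pictures.

Request:
apply_moves([
  {"fingers":50,"delta_pos":[5,0.5,0],"angular":[0,0,0]},
  {"fingers":50,"delta_pos":[7,0.7,-7],"angular":[0,-2.5,0]},
  {"fingers":50,"delta_pos":[9,0.7,-14],"angular":[0,-5,0]},
  {"fingers":50,"delta_pos":[10.8,0.7,-20],"angular":[0,-7.6,0]},
  {"fingers":50,"delta_pos":[13,0.7,-30],"angular":[0,-8.5,0]},
  {"fingers":50,"delta_pos":[16,0.7,-40],"angular":[0,-10,0]},
  {"fingers":50,"delta_pos":[19,0.7,-50],"angular":[0,-11,0]},
  {"fingers":50,"delta_pos":[21.6,0.7,-58],"angular":[0,-11.6,0]},
  {"fingers":50,"delta_pos":[21.6,0.7,-58],"angular":[0,-11.6,0]},
])

```text
clock: 24.3
tool_pos: [0.4605, 0.0052, 0.1672]
orientation: [-179.7, 62.0, -162.6]
force: [0.8, 0.0, -0.6]
opening: 0.0497
gripper_force: 0.0
```

```bash
cat >> h.py <<'E'
def grip(tp,sd):
    L=[]
    for n,im,box in(("top",tp,(255,135,310,172)),("side",sd,(225,150,275,185))):
        x0,y0,x1,y1=box;g=im[y0:y1,x0:x1].max(axis=2)
        nn,l,st,ce=cv2.connectedComponentsWithStats((g<50).astype(np.uint8));i=1+np.argmax(st[1:,4])
        L.append((ray(n,ce[i]+[x0,y0]),st[i],ce[i]+[x0,y0]))
    (o1,d1),(o2,d2)=L[0][0],L[1][0]
    s=np.linalg.lstsq(np.c_[d1,-d2],o2-o1,rcond=None)[0];a,b=o1+d1*s[0],o2+d2*s[1]
    return tocase(C,(a+b)/2),np.linalg.norm(a-b),L[0][2],L[1][2],L[0][1],L[1][1]
E
python3 - <<'E'
from h import *
print(grip(cv2.imread("pics/top0.png")[:,:,::-1],cv2.imread("pics/side0.png")[:,:,::-1]))
for z in(.206,.2285):print(z,tocase(C,plane("top",T(310,165) if z<.22 else T(312,150),z)))
o=ctrl.get_obs();print(o["joint_pos"],o["force"])
for n in("side","top"):
    for o in pips(n,ctrl.snapshot(n)):
        if (-20<o[1]<20):print(n,o[:4])
r=tool("M",20,.3)
for a,rd in((60,.12),(45,.2),(35,.25)):print(rel(*tool("M",a,rd,dy=-.02)))
E
```

```text
(array([ 0.08169023, -0.01960514,  0.18118237]), np.float64(0.007022961361763569), array([278.03424658, 151.97260274]), array([251.5862069 , 174.93103448]), array([ 18,   9,  12,  17, 146], dtype=int32), array([20, 20, 12,  8, 29], dtype=int32))
0.206 [ 0.0796038  -0.01087163  0.206     ]
0.2285 [ 0.0824043  -0.01159021  0.2285    ]
[-35.10427221  -4.22239224 -46.66645619 -91.69187174 -44.18774902
  33.56520008] [ 0.82083825  0.04184366 -0.62641066]
side ('L', -12.6, np.float64(-7.1), 96)
side ('L', 12.7, np.float64(9.5), 87)
side ('M', -12.1, np.float64(8.8), 110)
side ('M', -10.7, np.float64(-7.0), 77)
side ('M', 12.7, np.float64(-7.2), 42)
side ('M', 13.5, np.float64(9.2), 81)
side ('R', 0.1, np.float64(1.1), 120)
side ('R', 12.6, np.float64(9.5), 54)
top ('L', -12.6, np.float64(-8.5), 202)
top ('L', -11.2, np.float64(-18.9), 1366)
top ('L', 11.7, np.float64(8.7), 118)
top ('M', -13.2, np.float64(-16.8), 466)
top ('M', -12.2, np.float64(8.4), 170)
top ('M', -11.9, np.float64(-8.2), 200)
top ('M', 13.4, np.float64(8.3), 136)
top ('M', 14.4, np.float64(-8.7), 108)
top ('R', -13.5, np.float64(-8.8), 225)
top ('R', -0.2, np.float64(0.1), 165)
top ('R', 10.8, np.float64(8.5), 140)
([-3.8, -89.6, -40.4], [-0.1, 2.1, 0.2])
([-58.1, -89.8, -111.6], [-0.1, 17.1, 0.2])
([-113.2, -90.0, -143.1], [-0.1, 27.1, 0.1])
```

Request:
apply_moves([
  {"fingers":50,"delta_pos":[-2,-25,-20],"angular":[0,1,0]},
  {"fingers":50,"delta_pos":[-4,-50,-40],"angular":[0,2,0]},
  {"fingers":50,"delta_pos":[-10,-80,-50],"angular":[0,4,0]},
  {"fingers":50,"delta_pos":[-20,-100,-65],"angular":[0,7,0]},
  {"fingers":50,"delta_pos":[-30,-110,-80],"angular":[0,10,0]},
  {"fingers":50,"delta_pos":[-44,-120,-95],"angular":[0,13,0]},
  {"fingers":50,"delta_pos":[-58,-125,-111],"angular":[0,17,0]},
  {"fingers":50,"delta_pos":[-75,-125,-120],"angular":[0,20,0]},
  {"fingers":50,"delta_pos":[-95,-125,-132],"angular":[0,24,0]},
  {"fingers":50,"delta_pos":[-113,-125,-143],"angular":[0,27,0]},
])

```text
clock: 25.4
tool_pos: [0.4284, -0.1335, 0.3368]
orientation: [-179.7, 35.1, -162.6]
force: [0.5, 0.3, -0.4]
opening: 0.05
gripper_force: 0.0
```

```bash
cat >> h.py <<'E'
def ct(x,y,z,lean=0):
    return case(C,[x,y,z]),tool("M",lean,0)[1]
E
python3 - <<'E'
from h import *
o=ctrl.get_obs();print(o["joint_pos"],o["tool_pos"],tocase(C,o["tool_pos"]))
for w in((-.15,-.04,.37,20),(-.1,-.03,.4,10),(0,-.02,.4,0),(.08,-.012,.4,0),(.08,-.012,.25,0)):print(w,rel(*ct(*w)))
E
```

```text
[ -2.84367783 -21.70435172 -29.52678162 -14.75799783 -49.68587934
 -63.51325229] [ 0.42842983 -0.13346147  0.3368029 ] [-0.18732631 -0.05356235  0.3368029 ]
(-0.15, -0.04, 0.37, 20) ([-49.7, 13.3, -5.8], [-0.1, 15.1, 0.3])
(-0.1, -0.03, 0.4, 10) ([-107.9, 23.0, -1.6], [-0.1, 25.1, 0.3])
(0, -0.02, 0.4, 0) ([-189.8, 32.6, 55.8], [-0.2, 35.1, 0.3])
(0.08, -0.012, 0.4, 0) ([-255.3, 40.3, 101.8], [-0.2, 35.1, 0.3])
(0.08, -0.012, 0.25, 0) ([-169.2, 41.0, 224.6], [-0.2, 35.1, 0.3])
```

Request:
apply_moves([
  {"fingers":50,"delta_pos":[-25,7,-3],"angular":[0,7,0]},
  {"fingers":50,"delta_pos":[-50,13,-6],"angular":[0,14,0]},
  {"fingers":50,"delta_pos":[-80,18,-4],"angular":[0,20,0]},
  {"fingers":50,"delta_pos":[-108,23,-2],"angular":[0,25,0]},
  {"fingers":50,"delta_pos":[-135,26,17],"angular":[0,28,0]},
  {"fingers":50,"delta_pos":[-163,30,37],"angular":[0,32,0]},
  {"fingers":50,"delta_pos":[-190,33,56],"angular":[0,35,0.3]},
  {"fingers":44,"delta_pos":[-222,36,79],"angular":[0,35,0.3]},
  {"fingers":44,"delta_pos":[-255,40,102],"angular":[0,35,0.3]},
  {"fingers":44,"delta_pos":[-255,40,102],"angular":[0,35,0.3]},
])

```text
clock: 26.4
tool_pos: [0.6751, -0.0136, 0.3922]
orientation: [180.0, -0.2, -163.0]
force: [0.5, 0.4, -0.9]
opening: 0.044
gripper_force: 0.0
```

Run:
```python
from h import *
o=ctrl.get_obs();print(o["joint_pos"],tocase(C,o["tool_pos"]))
for w in((.08,-.012,.4,0),(.08,-.012,.24,0),(.08,-.012,.205,0)):print(w,rel(*ct(*w)))
```

```text
[ 1.53285121e+01  1.79639630e+01  1.78735915e+01 -3.43406756e-02
 -9.01557814e+01 -8.82895629e+01] [ 0.08368515 -0.01133395  0.39218879]
(0.08, -0.012, 0.4, 0) ([3.7, -0.7, -7.8], [0.0, -0.2, -0.0])
(0.08, -0.012, 0.24, 0) ([3.0, -0.8, 152.2], [0.0, -0.2, -0.0])
(0.08, -0.012, 0.205, 0) ([2.9, -0.8, 187.2], [0.0, -0.2, -0.0])
```

Request:
apply_moves([
  {"fingers":44,"delta_pos":[3,-1,40],"angular":[0,0,0]},
  {"fingers":44,"delta_pos":[3,-1,80],"angular":[0,0,0]},
  {"fingers":44,"delta_pos":[3,-1,120],"angular":[0,0,0]},
  {"fingers":44,"delta_pos":[3,-1,145],"angular":[0,0,0]},
  {"fingers":44,"delta_pos":[3,-1,152],"angular":[0,0,0]},
  {"fingers":44,"delta_pos":[3,-1,152],"angular":[0,0,0]},
  {"fingers":44,"delta_pos":[3,-1,152],"angular":[0,0,0]},
])

```text
clock: 27.1
tool_pos: [0.6698, -0.019, 0.247]
orientation: [-179.9, 0.2, -163.1]
force: [-0.2, 0.7, 0.7]
opening: 0.0442
gripper_force: 0.0
```

Run:
```python
from h import *
o=ctrl.get_obs();print(tocase(C,o["tool_pos"]),o["force"])
im=ctrl.snapshot("side")
cv2.imwrite("pics/s5.png",cv2.resize(im[130:230,210:330,::-1],None,fx=5,fy=5,interpolation=cv2.INTER_CUBIC))
```

```text
[ 0.07702921 -0.01493246  0.24701592] [-0.19074382  0.73453043  0.70623536]
```

View pics/s5.png

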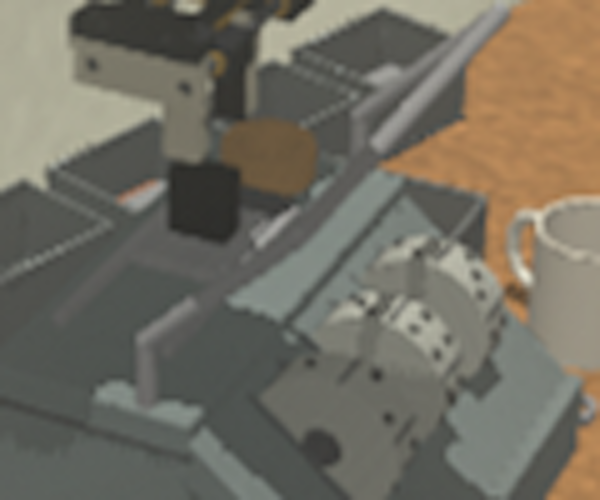

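The picture shows the left finger at about (187,140) above and to the left of the black grip (203,200), clear of the handle. I descend, close and slide.

Request:
apply_moves([
  {"fingers":44,"delta_pos":[-2,3,10],"angular":[0,0,0]},
  {"fingers":44,"delta_pos":[-2,3,20],"angular":[0,0,0]},
  {"fingers":44,"delta_pos":[-2,3,30],"angular":[0,0,0]},
  {"fingers":44,"delta_pos":[-2,3,40],"angular":[0,0,0]},
  {"fingers":44,"delta_pos":[-2,3,40],"angular":[0,0,0]},
  {"fingers":16,"delta_pos":[-2,3,40],"angular":[0,0,0]},
  {"fingers":16,"delta_pos":[-2,3,40],"angular":[0,0,0]},
  {"fingers":16,"delta_pos":[-2,3,40],"angular":[0,0,0]},
  {"fingers":16,"delta_pos":[-2,3,40],"angular":[0,0,0]},
])

```text
clock: 28.05
tool_pos: [0.6702, -0.0162, 0.2058]
orientation: [-179.9, 0.1, -163.1]
force: [1.5, -1.2, 0.0]
opening: 0.0222
gripper_force: 30.0
```

Request:
apply_moves([
  {"fingers":16,"delta_pos":[0,8,0],"angular":[0,0,0]},
  {"fingers":16,"delta_pos":[0,18,0],"angular":[0,0,0]},
  {"fingers":16,"delta_pos":[0,28,0],"angular":[0,0,0]},
  {"fingers":16,"delta_pos":[0,38,0],"angular":[0,0,0]},
  {"fingers":16,"delta_pos":[0,48,0],"angular":[0,0,0]},
  {"fingers":16,"delta_pos":[0,58,0],"angular":[0,0,0]},
  {"fingers":16,"delta_pos":[0,66,0],"angular":[0,0,0]},
  {"fingers":16,"delta_pos":[0,70,0],"angular":[0,0,0]},
  {"fingers":16,"delta_pos":[0,72,0],"angular":[0,0,0]},
  {"fingers":16,"delta_pos":[0,72,0],"angular":[0,0,0]},
])

```text
clock: 29.05
tool_pos: [0.6515, 0.0444, 0.2058]
orientation: [-179.2, -0.0, -163.3]
force: [18.9, -40.0, -5.7]
opening: 0.0216
gripper_force: 30.0
```

Run:
```python
from h import *
o=ctrl.get_obs();print(tocase(C,o["tool_pos"]),tocase([0,0,C[2]],o["force"]))
print(tocase(C,[.6702,-.0162,.2058]))
```

```text
[0.07810064 0.05106848 0.20575608] [  6.36246641 -43.84208237  -5.6817569 ]
[ 0.07820673 -0.01238862  0.2058    ]
```

Run:
```python
from h import *
im=ctrl.snapshot("side");tp=ctrl.snapshot("top");o=ctrl.get_obs();print(o["force"],o["moment"],o["tool_pos"])
cv2.imwrite("pics/s6.png",np.hstack([cv2.resize(im[130:230,200:300,::-1],None,fx=4,fy=4,interpolation=cv2.INTER_CUBIC),cv2.resize(tp[110:210,210:310,::-1],None,fx=4,fy=4,interpolation=cv2.INTER_CUBIC)]))
print(tocase(C,[plane("top",T(70,325),z) for z in(.17,.2)]), tocase(C,[plane("top",T(565,165),z) for z in(.17,.2)]))
print("rail L end",tocase(C,plane("top",T(100,183),.18)),"plate",tocase(C,[plane("top",T(240,158),.18),plane("top",T(378,95),.18)]))
```

```text
[ 19.22982434 -39.66784246  -5.57244219] [-14.13700521  -6.61170349   0.26983519] [0.65148838 0.04443598 0.20575011]
[[0.04323834 0.13943697 0.17      ]
 [0.03842705 0.1389287  0.2       ]] [[ 0.04186718 -0.15067957  0.17      ]
 [ 0.03709464 -0.1429878   0.2       ]]
rail L end [0.11186934 0.09916732 0.18      ] plate [[ 0.10082991  0.0212617   0.18      ]
 [ 0.11055918 -0.06297578  0.18      ]]
```

View pics/s6.png

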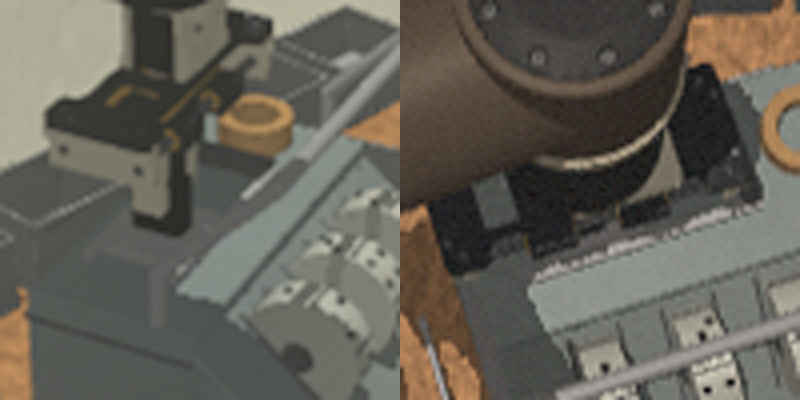

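The picture shows the gripper with the grip over the left half of the rails at about (160,215), touching neither the handle nor the tape. The 44 N looks like the end stop. I release, lift and measure the bolt's travel.

Request:
apply_moves([
  {"fingers":16,"delta_pos":[0,-4,0],"angular":[0,0,0]},
  {"fingers":40,"delta_pos":[0,-6,0],"angular":[0,0,0]},
  {"fingers":40,"delta_pos":[0,-6,0],"angular":[0,0,0]},
  {"fingers":40,"delta_pos":[0,-6,0],"angular":[0,0,0]},
  {"fingers":40,"delta_pos":[0,-6,-15],"angular":[0,0,0]},
  {"fingers":40,"delta_pos":[0,-6,-50],"angular":[0,0,0]},
  {"fingers":40,"delta_pos":[0,-6,-100],"angular":[0,0,0]},
  {"fingers":40,"delta_pos":[0,-6,-150],"angular":[0,0,0]},
  {"fingers":40,"delta_pos":[0,-6,-195],"angular":[0,0,0]},
  {"fingers":40,"delta_pos":[0,-6,-195],"angular":[0,0,0]},
])

```text
clock: 30.15
tool_pos: [0.6521, 0.0483, 0.4079]
orientation: [-179.9, 0.7, -163.1]
force: [0.6, -0.5, 0.9]
opening: 0.0401
gripper_force: 0.0
```

Request:
apply_moves([
  {"fingers":40,"delta_pos":[10,-50,0],"angular":[0,0,0]},
  {"fingers":40,"delta_pos":[40,-80,0],"angular":[0,0,0]},
  {"fingers":40,"delta_pos":[70,-110,0],"angular":[0,0,0]},
  {"fingers":40,"delta_pos":[100,-140,0],"angular":[0,0,0]},
  {"fingers":40,"delta_pos":[110,-180,0],"angular":[0,0,0]},
  {"fingers":40,"delta_pos":[110,-220,0],"angular":[0,0,0]},
  {"fingers":40,"delta_pos":[110,-260,0],"angular":[0,0,0]},
  {"fingers":40,"delta_pos":[110,-300,0],"angular":[0,0,0]},
  {"fingers":40,"delta_pos":[110,-300,0],"angular":[0,0,0]},
])

```text
clock: 31.05
tool_pos: [0.6329, -0.2744, 0.3976]
orientation: [180.0, -0.1, -163.3]
force: [0.0, 0.2, -1.1]
opening: 0.0399
gripper_force: 0.0
```

Run:
```python
from h import *
tp=ctrl.snapshot("top");sd=ctrl.snapshot("side")
cv2.imwrite("pics/top7.png",tp[:,:,::-1]);cv2.imwrite("pics/side7.png",sd[:,:,::-1])
for tag,t,s in(("before",cv2.imread("pics/top0.png")[:,:,::-1],cv2.imread("pics/side0.png")[:,:,::-1]),("after",tp,sd)):
    for n,im,(x0,y0,x1,y1) in(("top",t,(235,140,300,180)),("side",s,(225,150,270,195))):
        m=(im[y0:y1,x0:x1].max(axis=2)<45).astype(np.uint8);nn,l,st,ce=cv2.connectedComponentsWithStats(m)
        for i in range(1,nn):
            if st[i,4]>40:print(tag,n,st[i],ce[i]+[x0,y0],tocase(C,plane(n,ce[i]+[x0,y0],.206)))
for n,im in(("side",sd),("top",tp)):
    for o in pips(n,im):
        if (-20<o[1]<20):print(n,o[:4])
cv2.imwrite("pics/t7.png",cv2.resize(tp[120:240,215:355,::-1],None,fx=5,fy=5,interpolation=cv2.INTER_CUBIC))
```

```text
before top [ 38   4  11  17 141] [277.97163121 151.92907801] [ 0.08018639 -0.01498259  0.206     ]
after top [ 15  11  11  17 126] [255.25396825 159.07142857] [0.08089892 0.04940794 0.206     ]
side ('L', -12.6, np.float64(-7.0), 104)
side ('L', 12.8, np.float64(9.6), 97)
side ('M', -12.1, np.float64(8.8), 113)
side ('M', -10.7, np.float64(-7.0), 81)
side ('M', 12.8, np.float64(-7.3), 49)
side ('M', 13.5, np.float64(9.3), 93)
side ('R', 0.5, np.float64(0.8), 41)
side ('R', 13.2, np.float64(7.4), 14)
top ('L', -12.7, np.float64(-8.5), 216)
top ('L', -11.3, np.float64(-19.0), 1478)
top ('L', 11.9, np.float64(8.6), 142)
top ('M', -13.3, np.float64(-16.9), 547)
top ('M', -12.1, np.float64(8.4), 190)
top ('M', -11.9, np.float64(-8.2), 211)
top ('M', 13.4, np.float64(8.2), 149)
top ('M', 14.4, np.float64(-8.7), 117)
top ('R', 11.9, np.float64(19.3), 74)
```

View pics/t7.png

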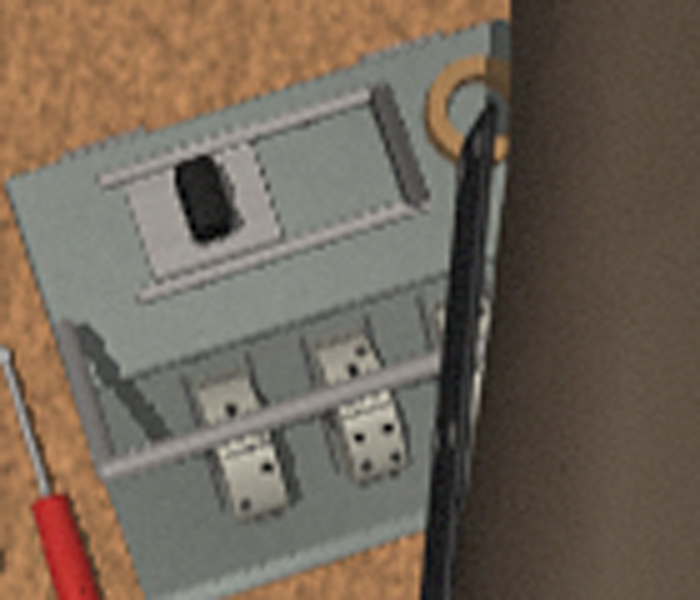

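Vision gives only about 64–65 mm of travel, so I push once more to be sure it is at the stop.

Run:
```python
from h import *
o=ctrl.get_obs();print(tocase(C,o["tool_pos"]))
for w in((.02,-.15,.4),(.079,0,.4),(.079,.05,.4),(.079,.05,.25),(.079,.05,.204)):print(w,rel(*ct(*w)))
```

```text
[-0.03271152 -0.24551738  0.3987965 ]
(0.02, -0.15, 0.4) ([-52.3, 95.7, -1.2], [0.0, -0.0, -0.2])
(0.079, 0, 0.4) ([-110.7, 246.0, -1.1], [0.0, -0.0, -0.2])
(0.079, 0.05, 0.4) ([-110.5, 296.0, -1.1], [0.0, -0.0, -0.2])
(0.079, 0.05, 0.25) ([-110.6, 295.9, 148.9], [0.0, -0.0, -0.2])
(0.079, 0.05, 0.204) ([-110.6, 295.9, 194.9], [0.0, -0.0, -0.2])
```

Request:
apply_moves([
  {"fingers":42,"delta_pos":[-17,45,0],"angular":[0,0,0]},
  {"fingers":42,"delta_pos":[-40,85,0],"angular":[0,0,0]},
  {"fingers":42,"delta_pos":[-60,128,0],"angular":[0,0,0]},
  {"fingers":42,"delta_pos":[-80,170,0],"angular":[0,0,0]},
  {"fingers":42,"delta_pos":[-100,213,0],"angular":[0,0,0]},
  {"fingers":42,"delta_pos":[-110.5,256,10],"angular":[0,0,-0.2]},
  {"fingers":42,"delta_pos":[-110.5,296,25],"angular":[0,0,-0.2]},
  {"fingers":42,"delta_pos":[-110.5,296,70],"angular":[0,0,-0.2]},
  {"fingers":42,"delta_pos":[-110.5,296,115],"angular":[0,0,-0.2]},
  {"fingers":42,"delta_pos":[-110.5,296,145],"angular":[0,0,-0.2]},
])

```text
clock: 32.15
tool_pos: [0.6501, 0.0459, 0.2525]
orientation: [180.0, -0.1, -162.8]
force: [0.4, -1.4, -0.1]
opening: 0.042
gripper_force: 0.0
```

Run:
```python
from h import *
for w in((.079,.05,.25),(.079,.05,.204)):print(w,rel(*ct(*w)))
```

```text
(0.079, 0.05, 0.25) ([-1.8, -2.9, 2.5], [0.0, -0.1, 0.2])
(0.079, 0.05, 0.204) ([-1.8, -2.9, 48.5], [0.0, -0.1, 0.2])
```

Request:
apply_moves([
  {"fingers":42,"delta_pos":[-2,-3,10],"angular":[0,0,0]},
  {"fingers":42,"delta_pos":[-2,-3,22],"angular":[0,0,0]},
  {"fingers":42,"delta_pos":[-2,-3,34],"angular":[0,0,0]},
  {"fingers":42,"delta_pos":[-2,-3,46],"angular":[0,0,0]},
  {"fingers":42,"delta_pos":[-2,-3,48],"angular":[0,0,0]},
  {"fingers":16,"delta_pos":[-2,-3,48],"angular":[0,0,0]},
  {"fingers":16,"delta_pos":[-2,-3,48],"angular":[0,0,0]},
  {"fingers":16,"delta_pos":[-2,-3,48],"angular":[0,0,0]},
  {"fingers":16,"delta_pos":[-2,-3,48],"angular":[0,0,0]},
])

```text
clock: 33.05
tool_pos: [0.6555, 0.0414, 0.208]
orientation: [-180.0, 0.1, -162.9]
force: [-0.7, 2.4, 2.1]
opening: 0.0219
gripper_force: 30.0
```

Request:
apply_moves([
  {"fingers":16,"delta_pos":[0,1,0],"angular":[0,0,0]},
  {"fingers":16,"delta_pos":[0,2,0],"angular":[0,0,0]},
  {"fingers":16,"delta_pos":[0,3,0],"angular":[0,0,0]},
  {"fingers":16,"delta_pos":[0,4,0],"angular":[0,0,0]},
  {"fingers":16,"delta_pos":[0,4,0],"angular":[0,0,0]},
])

```text
clock: 33.55
tool_pos: [0.6545, 0.0447, 0.2079]
orientation: [-179.9, 0.1, -162.9]
force: [1.6, -2.9, 5.7]
opening: 0.022
gripper_force: 30.0
```

Run:
```python
from h import *
o=ctrl.get_obs();print(tocase(C,o["tool_pos"]),tocase([0,0,C[2]],o["force"]),o["moment"],o["tau"])
```

```text
[0.08108112 0.05045725 0.20791074] [ 0.66379383 -3.21218746  5.67563285] [-0.92920264 -0.46431112 -0.0031975 ] [ 1.97586536e+00 -5.23632395e+01  2.60283083e+01  4.79274094e+00
 -1.75964017e-01 -2.80858402e-02]
```

The bolt had been dragged back about 4 mm at my release. I push it to the stop again and this time open without moving.

Request:
apply_moves([
  {"fingers":16,"delta_pos":[0,1,0],"angular":[0,0,0]},
  {"fingers":16,"delta_pos":[0,2,0],"angular":[0,0,0]},
  {"fingers":16,"delta_pos":[0,3,0],"angular":[0,0,0]},
  {"fingers":16,"delta_pos":[0,3.5,0],"angular":[0,0,0]},
  {"fingers":16,"delta_pos":[0,3.5,0],"angular":[0,0,0]},
])

```text
clock: 34.05
tool_pos: [0.6544, 0.0449, 0.2079]
orientation: [-179.7, 0.1, -163.0]
force: [9.3, -15.6, 2.1]
opening: 0.022
gripper_force: 30.0
```

Request:
apply_moves([
  {"fingers":40,"delta_pos":[0,0,0],"angular":[0,0,0]},
  {"fingers":40,"delta_pos":[0,0,0],"angular":[0,0,0]},
  {"fingers":40,"delta_pos":[0,0,0],"angular":[0,0,0]},
  {"fingers":40,"delta_pos":[0,0,0],"angular":[0,0,0]},
  {"fingers":40,"delta_pos":[0,0,-15],"angular":[0,0,0]},
  {"fingers":40,"delta_pos":[0,0,-50],"angular":[0,0,0]},
  {"fingers":40,"delta_pos":[0,0,-100],"angular":[0,0,0]},
  {"fingers":40,"delta_pos":[0,0,-150],"angular":[0,0,0]},
  {"fingers":40,"delta_pos":[0,0,-195],"angular":[0,0,0]},
  {"fingers":40,"delta_pos":[0,0,-195],"angular":[0,0,0]},
])

```text
clock: 35.05
tool_pos: [0.6544, 0.0486, 0.41]
orientation: [-179.9, 0.7, -162.9]
force: [0.8, 0.6, 0.6]
opening: 0.0399
gripper_force: 0.0
```

Request:
apply_moves([
  {"fingers":40,"delta_pos":[10,-50,0],"angular":[0,0,0]},
  {"fingers":40,"delta_pos":[40,-80,0],"angular":[0,0,0]},
  {"fingers":40,"delta_pos":[70,-110,0],"angular":[0,0,0]},
  {"fingers":40,"delta_pos":[100,-140,0],"angular":[0,0,0]},
  {"fingers":40,"delta_pos":[110,-180,0],"angular":[0,0,0]},
  {"fingers":40,"delta_pos":[110,-220,0],"angular":[0,0,0]},
  {"fingers":40,"delta_pos":[110,-260,0],"angular":[0,0,0]},
  {"fingers":40,"delta_pos":[110,-300,0],"angular":[0,0,0]},
  {"fingers":40,"delta_pos":[110,-300,0],"angular":[0,0,0]},
])

```text
clock: 35.95
tool_pos: [0.636, -0.2741, 0.3997]
orientation: [180.0, -0.1, -163.1]
force: [0.8, 0.2, 0.1]
opening: 0.0401
gripper_force: 0.0
```

Run:
```python
from h import *
tp=ctrl.snapshot("top")
for tag,im in(("before",cv2.imread("pics/top0.png")[:,:,::-1]),("mid",cv2.imread("pics/top7.png")[:,:,::-1]),("after",tp)):
    x0,y0,x1,y1=(235,140,300,180)
    m=(im[y0:y1,x0:x1].max(axis=2)<45).astype(np.uint8);nn,l,st,ce=cv2.connectedComponentsWithStats(m)
    for i in range(1,nn):
        if st[i,4]>40:print(tag,ce[i]+[x0,y0],tocase(C,plane("top",ce[i]+[x0,y0],.206)))
print(ctrl.get_obs()["clock"],[o[:3] for o in pips("top",tp) if abs(o[1])<18])
```

```text
before [277.97163121 151.92907801] [ 0.08018639 -0.01498259  0.206     ]
mid [255.25396825 159.07142857] [0.08089892 0.04940794 0.206     ]
after [255.2601626 159.1300813] [0.08074089 0.04944304 0.206     ]
36.0 [('L', -12.6, np.float64(-8.5)), ('L', -11.2, np.float64(-19.0)), ('L', 11.9, np.float64(8.6)), ('M', -12.1, np.float64(8.3)), ('M', -11.9, np.float64(-16.8)), ('M', -11.8, np.float64(-8.1)), ('M', 13.3, np.float64(8.3)), ('M', 14.2, np.float64(-8.7))]
```

Run:
```python
from h import *
tp=ctrl.snapshot("top");sd=ctrl.snapshot("side")
ims={"top":(cv2.imread("pics/top0.png")[:,:,::-1],tp),"side":(cv2.imread("pics/side0.png")[:,:,::-1],sd)}
bx={"top":(235,135,300,180),"side":(215,150,270,205)}
def edge(n,im,thr):
    x0,y0,x1,y1=bx[n];g=cv2.resize(im[y0:y1,x0:x1].max(axis=2).astype(np.float32),None,fx=4,fy=4,interpolation=cv2.INTER_CUBIC)
    nn,l,st,ce=cv2.connectedComponentsWithStats((g<thr).astype(np.uint8));i=1+np.argmax(st[1:,4])
    cs,_=cv2.findContours((l==i).astype(np.uint8),cv2.RETR_EXTERNAL,cv2.CHAIN_APPROX_NONE)
    b=(cv2.boxPoints(cv2.minAreaRect(cs[0]))+.5)/4-.5+[x0,y0]
    return (ce[i]+.5)/4-.5+[x0,y0],st[i]/4
for n in ims:
    for im in ims[n]:
        for thr in(45,60,70):
            c,s=edge(n,im,thr);print(n,thr,c.round(1),s,tocase(C,plane(n,c,.206)).round(4))
# expected pixels of the grip centre for a 0 .. 0.07 travel
for y in(-.02,-.015,.05,.055):print(y,[proj(n,case(C,[.08,y,.206])).round(1).tolist() for n in ims])
```

```text
top 45 [278.  152.1] [ 37.75   8.75  11.75  17.25 567.  ] [ 0.0798 -0.0149  0.206 ]
top 60 [278.1 152.1] [ 37.5    8.5   12.75  17.75 608.25] [ 0.0798 -0.0151  0.206 ]
top 70 [278.1 152. ] [ 37.5    8.5   13.    18.   631.75] [ 0.0798 -0.0152  0.206 ]
top 45 [255.3 159.3] [ 15.25  16.25  11.25  17.25 508.5 ] [0.0802 0.0495 0.206 ]
top 60 [255.4 159.4] [ 15.    16.    11.75  17.5  554.5 ] [0.0801 0.0494 0.206 ]
top 70 [255.4 159.4] [ 15.    16.    12.25  17.75 583.25] [0.0799 0.0492 0.206 ]
side 45 [253.7 176.1] [36.   24.75  5.75  3.   18.75] [0.0517 0.0199 0.206 ]
side 60 [250.3 169.3] [ 28.75  11.5   14.5   17.   753.5 ] [ 0.0774 -0.0099  0.206 ]
side 70 [250.7 169.2] [ 28.25  11.    22.25  17.75 850.75] [ 0.0767 -0.0111  0.206 ]
side 45 [243.6 187.5] [27.5  37.    3.25  1.5   8.5 ] [0.0498 0.0867 0.206 ]
side 60 [240.1 179.7] [ 18.25  21.75  14.5   17.   772.  ] [0.0772 0.0551 0.206 ]
side 70 [240.1 179.6] [ 17.5   21.5   15.25  17.5  830.5 ] [0.0776 0.0546 0.206 ]
-0.02 [[[279.8, 151.4]], [[251.1, 167.6]]]
-0.015 [[[278.0, 152.0]], [[250.3, 168.4]]]
0.05 [[[255.2, 159.5]], [[240.1, 178.6]]]
0.055 [[[253.4, 160.0]], [[239.2, 179.4]]]
```

Travel is about 65 mm in both views, so the gripper itself may have been blocked on the left. As a check I push with shut fingers from the grip's right side, which keeps the gripper's body well clear.

Run:
```python
from h import *
for w in((.08,.0,.4),(.08,.0,.25),(.08,.0,.203)):print(w,rel(*ct(*w)))
```

```text
(0.08, 0.0, 0.4) ([-109.4, 245.2, 1.6], [-0.0, -0.0, -0.0])
(0.08, 0.0, 0.25) ([-109.4, 245.3, 151.6], [-0.0, -0.0, -0.0])
(0.08, 0.0, 0.203) ([-109.4, 245.3, 198.6], [-0.0, -0.0, -0.0])
```

Request:
apply_moves([
  {"fingers":0,"delta_pos":[-17,45,0],"angular":[0,0,0]},
  {"fingers":0,"delta_pos":[-40,85,0],"angular":[0,0,0]},
  {"fingers":0,"delta_pos":[-60,128,0],"angular":[0,0,0]},
  {"fingers":0,"delta_pos":[-80,170,0],"angular":[0,0,0]},
  {"fingers":0,"delta_pos":[-100,213,0],"angular":[0,0,0]},
  {"fingers":0,"delta_pos":[-109.4,245,15],"angular":[0,0,0]},
  {"fingers":0,"delta_pos":[-109.4,245,60],"angular":[0,0,0]},
  {"fingers":0,"delta_pos":[-109.4,245,105],"angular":[0,0,0]},
  {"fingers":0,"delta_pos":[-109.4,245,140],"angular":[0,0,0]},
  {"fingers":0,"delta_pos":[-109.4,245,150],"angular":[0,0,0]},
])

```text
clock: 37.1
tool_pos: [0.6659, -0.0029, 0.2485]
orientation: [180.0, -0.3, -162.8]
force: [-1.1, 1.2, -0.0]
opening: 0.0006
gripper_force: 0.0
```

Request:
apply_moves([
  {"fingers":0,"delta_pos":[0,0,0],"angular":[0,0,0]},
  {"fingers":0,"delta_pos":[0,0,15],"angular":[0,0,0]},
  {"fingers":0,"delta_pos":[0,0,30],"angular":[0,0,0]},
  {"fingers":0,"delta_pos":[0,0,45],"angular":[0,0,0]},
  {"fingers":0,"delta_pos":[0,0,45],"angular":[0,0,0]},
])

```text
clock: 37.6
tool_pos: [0.6687, -0.0041, 0.2081]
orientation: [-179.9, 0.1, -162.9]
force: [-0.0, -0.0, -0.3]
opening: 0.0004
gripper_force: 0.0
```

Run:
```python
from h import *
o=ctrl.get_obs();print(tocase(C,o["tool_pos"]),tocase([0,0,C[2]],o["force"]),o["opening"])
```

```text
[ 0.08030563 -0.00040352  0.20805704] [-0.01180042 -0.00781107 -0.33160129] 0.0003999419910283347
```

Request:
apply_moves([
  {"fingers":0,"delta_pos":[0,6,0],"angular":[0,0,0]},
  {"fingers":0,"delta_pos":[0,12,0],"angular":[0,0,0]},
  {"fingers":0,"delta_pos":[0,17,0],"angular":[0,0,0]},
  {"fingers":0,"delta_pos":[0,20,0],"angular":[0,0,0]},
  {"fingers":0,"delta_pos":[0,23,0],"angular":[0,0,0]},
  {"fingers":0,"delta_pos":[0,25,0],"angular":[0,0,0]},
  {"fingers":0,"delta_pos":[0,25,0],"angular":[0,0,0]},
])

```text
clock: 38.3
tool_pos: [0.6616, 0.0186, 0.2076]
orientation: [-179.9, 0.1, -162.9]
force: [1.6, -4.4, 0.8]
opening: 0.0004
gripper_force: 2.2
```

Run:
```python
from h import *
o=ctrl.get_obs();print(tocase(C,o["tool_pos"]),tocase([0,0,C[2]],o["force"]),o["moment"])
```

```text
[0.08017515 0.02343979 0.20761056] [ 0.29401829 -4.66245014  0.77926539] [-1.34236116 -0.55981919  0.00964209]
```

Request:
apply_moves([
  {"fingers":0,"delta_pos":[0,1.5,0],"angular":[0,0,0]},
  {"fingers":0,"delta_pos":[0,3,0],"angular":[0,0,0]},
  {"fingers":0,"delta_pos":[0,4.5,0],"angular":[0,0,0]},
  {"fingers":0,"delta_pos":[0,6,0],"angular":[0,0,0]},
  {"fingers":0,"delta_pos":[0,6,0],"angular":[0,0,0]},
])

```text
clock: 38.8
tool_pos: [0.6614, 0.019, 0.2078]
orientation: [-179.5, 0.0, -163.0]
force: [11.7, -26.2, -5.3]
opening: 0.0003
gripper_force: 14.1
```

Run:
```python
from h import *
o=ctrl.get_obs();print(tocase(C,o["tool_pos"]),tocase([0,0,C[2]],o["force"]),o["moment"])
```

```text
[0.08008165 0.02385549 0.20780243] [  3.50914227 -28.43608407  -5.28942659] [-9.44838229 -4.39528002 -0.04144593]
```

Request:
apply_moves([
  {"fingers":0,"delta_pos":[0,-8,0],"angular":[0,0,0]},
  {"fingers":0,"delta_pos":[0,-16,-5],"angular":[0,0,0]},
  {"fingers":0,"delta_pos":[0,-20,-50],"angular":[0,0,0]},
  {"fingers":0,"delta_pos":[0,-20,-100],"angular":[0,0,0]},
  {"fingers":0,"delta_pos":[0,-20,-150],"angular":[0,0,0]},
  {"fingers":0,"delta_pos":[0,-20,-195],"angular":[0,0,0]},
  {"fingers":0,"delta_pos":[20,-60,-195],"angular":[0,0,0]},
  {"fingers":0,"delta_pos":[50,-100,-195],"angular":[0,0,0]},
  {"fingers":0,"delta_pos":[80,-140,-195],"angular":[0,0,0]},
  {"fingers":0,"delta_pos":[110,-170,-195],"angular":[0,0,0]},
])

```text
clock: 39.8
tool_pos: [0.6032, -0.171, 0.4026]
orientation: [-180.0, 0.1, -162.9]
force: [0.3, -0.2, -0.5]
opening: 0.0004
gripper_force: 0.0
```

Request:
apply_moves([
  {"fingers":0,"delta_pos":[0,-40,0],"angular":[0,0,0]},
  {"fingers":0,"delta_pos":[0,-80,0],"angular":[0,0,0]},
  {"fingers":0,"delta_pos":[0,-110,0],"angular":[0,0,0]},
  {"fingers":0,"delta_pos":[0,-110,0],"angular":[0,0,0]},
])

```text
clock: 40.2
tool_pos: [0.6365, -0.2775, 0.401]
orientation: [180.0, -0.1, -163.1]
force: [-0.6, 0.5, 0.3]
opening: 0.0006
gripper_force: 0.0
```

Run:
```python
from h import *
tp=ctrl.snapshot("top");sd=ctrl.snapshot("side")
x0,y0,x1,y1=(225,135,300,180)
m=(tp[y0:y1,x0:x1].max(axis=2)<45).astype(np.uint8);nn,l,st,ce=cv2.connectedComponentsWithStats(m)
for i in range(1,nn):
    if st[i,4]>40:print(ce[i]+[x0,y0],tocase(C,plane("top",ce[i]+[x0,y0],.206)))
for n,im in(("top",tp),("side",sd)):print([o[:3] for o in pips(n,im) if abs(o[1])<15 and abs(o[2])<10])
print(ctrl.get_obs()["clock"])
```

```text
[255.232 159.104] [0.08083277 0.04949233 0.206     ]
[('L', -12.5, np.float64(-8.5)), ('L', 11.8, np.float64(8.6)), ('M', -12.1, np.float64(8.4)), ('M', -11.9, np.float64(-8.1)), ('M', 13.5, np.float64(8.3)), ('M', 14.3, np.float64(-8.7))]
[('L', -12.6, np.float64(-7.0)), ('L', 12.8, np.float64(9.7)), ('M', -12.0, np.float64(8.8)), ('M', -10.7, np.float64(-7.0)), ('M', 12.8, np.float64(-7.2)), ('M', 13.4, np.float64(9.3)), ('R', 0.7, np.float64(-0.6))]
40.3
```

Three separate pushes ended at the same hard stop, so the bolt is fully open. The code still stands and the robot is clear, so I hand in.

```bash
python3 -c "
from plant import ctrl
print(ctrl.close_job())"
```

```text
the job is handed in; nothing more can be done
None
```

I set the wheels to two, four and three pips, each within about 1° of square, then slid the bolt left to its hard stop and handed the job in at about 40 s; the cameras show about 65 mm of bolt travel rather than 70, but three separate pushes ended at that same stop.

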